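# Pack a milk carrier base with a bonded cold wall, two bottles and a logger

## Task

Pack the open carrier base for the ward run, leaving the cold pack already lying at its back left (seen from the robot) where it is. Finish the cold wall like brickwork: lay one loose cold pack end to end with the first along the back of the base, close up to it, and the other flat on top of the two, centred over their joint so that half of it rests on each. In front of the wall, on the robot's side, stand the large bottle before the first pack, the small bottle before the pack beside it, and the temperature logger upright between the two bottles; set the bottles down gently and do not disturb the label roll, the beaker or the wipes tub.

Things in the scene. Friction and masses are not known exactly. Their poses are not given: they have to be found in the camera images.
- carrier: Base of an insulated carrier: dark grey foam tray, fixed on the bench, left or right half. Origin: centre of its underside; +x to its back (away from the robot within 15 degrees), +y to its left seen from the robot. Flat floor 190 (x) by 285 (y) mm, centred, 22 mm above the bench; round it a lip 8 mm above the floor, 8 mm thick; outside that a 12 mm high flange, 238 x 333 mm.
- first_pack_mid (a point): The cold pack already in the base, loose: hard pale-blue plastic brick 132 mm long (its y) x 56 mm wide (its x) x 34 mm high, 0.24 kg, flat on the base's floor at the back left, along the back lip, axes as the carrier's within 2 degrees. Point: its centre, 17 mm above its underside.
- pack_a_mid (a point): A loose cold pack, like the first (132 mm along its y, 56 mm along its x, 34 mm high, about 0.24 kg), lying flat on the bench mat (2 mm thick). Point: its centre, 17 mm above its underside. pack_a and pack_b are interchangeable.
- pack_b_mid (a point): The other loose cold pack, the same as pack_a. Point: its centre, 17 mm above its underside.
- large_bottle_mid (a point): The large milk bottle, closed: 62 mm diameter, 130 mm high, with a red screw cap 46 mm diameter and 20 mm high on top, about 0.3 kg, upright on the mat. Point: on its axis, 65 mm above its underside; z up.
- small_bottle_mid (a point): The small milk bottle, closed: 51 mm diameter, 88 mm high, with the same red screw cap, 46 mm diameter and 20 mm high, about 0.14 kg, upright on the mat. Point: on its axis, 44 mm above its underside; z up.
- logger_mid (a point): The temperature logger: white upright case 24 mm thick (its x) x 44 mm wide (its y) with a small grey screen on its -x face, on a grey foot 34 (x) x 50 (y) x 8 mm; 78 mm high in all, about 0.09 kg, standing on the mat. Point: its centre, 39 mm above its underside; z up.
- label_roll_mid (a point): Bystander, loose: roll of white labels lying flat on the mat, 68 mm diameter, 45 mm high, with a 38 mm hole. Point: its centre, 22 mm above its underside.
- beaker_mid (a point): Bystander, loose: empty glass beaker, 66 mm diameter, 85 mm high, upright on the mat. Point: on its axis, 42 mm above its underside.
- wipes_tub_mid (a point): Bystander, loose: white and green round tub of wipes, 74 mm diameter, 121 mm high, upright on the bench behind the carrier and the mat. Point: on its axis, 60 mm above its underside.

How it is judged:
By the outcome, as a careful person would: the job done as asked, in the order asked, and still so for the second after the job is handed in, with the robot touching nothing.
It also fails if it takes over 131 s, if anything falls off the work surface, if the arm or the gripper's body presses on something with over 40 N, if the wrist force passes 120 N, or if a joint passes its speed limit or range.

## Robot

A 6-joint arm with a two-finger parallel gripper is mounted at the origin on the work surface. World frame = base frame: x ahead of the robot, y to its left, z up, the work surface at z = 0. Lengths are in m, angles in rad, forces in N, time in s.
With the tool pointing down it reaches from about 0.35 to 1 m from the base axis. Payload 7.1 kg.
Tool frame: the origin (TCP) lies on the mounting face of the last link; the fingertips stand 173 mm ahead of it and the grasp point (between the pads) lies 155 mm ahead of it; z points along the fingers, y is the direction in which the jaws open and shut (so a half turn about z gives the same grasp; the last joint's range is limited). The gripper opens to 85 mm and grips with 20 to 120 N. Pads are 22 mm wide; open, the fingers measure 114 mm over their backs; the gripper's body (76 mm by 85 mm) begins 54 mm behind the grasp point. The pads swing forward as they close: fully open they stand 13 mm farther back than shut.
Start: joints at [1.33, 0.423, 1.63, -0, 1.089, -0.019], TCP at [0.137, 0.61, 0.405] pointing down, gripper open.
Joint ranges: [-3, 3], [-0.9, 2.11], [0.09, 2.58], [-1.31, 4.45], [0.11, 2.69], [-2.54, 2.54]. Speed limits (rad/s): [2.39, 2.39, 3.01, 3.14, 3.14, 3.14].

## Interface

Orientations are given as a unit quaternion [x, y, z, w].
In Python, from cell import * gives the robot as it stands.
- The arm moves only by the tool carry_out, never from a script. Its argument "targets" is a list of rows, each an object of numbers: "fingers": the opening in per cent of the stroke, from 0 (shut) to 100 (fully open); "dx", "dy", "dz": the shift along the tool's x, y, z in mm; "wx", "wy", "wz": the turn, a rotation vector about the tool's x, y, z in rad. A call has exactly 8 rows; each row is the pose to reach, as a shift and turn from the pose measured when the call began, along the tool's axes at that moment; what a row does not reach only later rows make up. A row lasts 1/12 s, in which the tool goes at most 41.7 mm and 7.16 degrees, less where a joint would pass 70% of its speed; a pose out of reach is approached as far as the arm can. A call with a gripper value outside its range is refused whole. The fingers move at their own pace and stop on an object; the grip force is fixed at half the most. Time passes only in rows, so rows that repeat a pose let the fingers close, or fill a call up. It gives the time, the measured TCP pose, the force and the opening at its end, in the units of the state.
- state(): the state, without advancing time (a new reading comes with each control period).
- read_camera(name): name is "scene" or "top" or "wrist"; returns a dict with "image" (384x512x3 uint8, blue, green, red), "z_map" (384x512 float32, m along the optical axis (not along the pixel's ray), 0 where there is no reading), "vfov" (degrees; the focal length in pixels is half the picture's height over the tangent of half this angle, whatever the lens; pixels are square), "cx", "cy" (the principal point, pixels), "pose" (4x4, takes a point from camera to world coordinates); the wrist camera has in their place "mount" (4x4, takes a point from camera to tool coordinates, whose origin is the TCP and whose axes are the flange's). Camera axes: x right, y up, looking along -z (the intrinsics and any distortion apply to the point x, -y, -z); pixel columns grow to the right and rows downward; lengths in m; the calibration is good to about 2 mm. A picture is of the moment at which its call begins: read the wrist's pose just before it.
- job_done(): hands the job in, once; it reports no verdict.
Trained networks look in a picture, given as the dict that the camera call returned (one of the last four; its "shot" number tells which), for a name from the list of things; names that differ only in an ending like _2 or _b are one class to them, and where a whole thing is asked for, a point or a joint stands for the part that bears it (a point fixed in the world has none). Each returns a list of dicts, best first, with "confidence" (0 to 1); they miss things now and then, are a little off and sometimes report something else, mostly with a low value. They report only what shows in the picture. A call takes as long as a camera call.
- outline_of(query, picture): "pixels" (384x512 bool, what is visible of it) and "pixel" ([column, row] in pixels, amid what is visible of it).
- tip_of(query, picture): "pixel" ([column, row] in pixels: a listed point, or the origin of a listed thing).
The state is a dict: "time_s": time; "qpos": joint angles; "joint_vel": joint speeds; "tau": joint torques, N m; "tcp_pos": TCP position; "orientation": TCP orientation; "ft_force": force on the tool from outside, world axes, zero at the start; "ft_torque": the same for the moment, N m; "width": finger opening in m.
Only numpy, scipy, OpenCV 4.12 (cv2) and the standard library are available. Lean on these libraries where they do the work, as an engineer would, in place of code of your own. Each camera call takes 0.05 s, during which the arm holds its last target.

## Working session

There is one attempt and no reset: what is moved stays moved. The work goes in short steps, Python scripts to look and compute and a tool call to move; the robot and the scene stay as the last step left them, time stands still between calls to the robot, and variables do not carry over. Pictures are saved under pics/ and viewed, and the job is handed in when it is done.

Besides the shell and the picture viewer there is one more tool, called after "Emit:" as name([rows], argument=value, ...), one row to a line, values as JSON. carry_out: Moves the arm, as the interface text tells. Its arguments: {"type":"object","properties":{"targets":{"type":"array"}},"required":["targets"]}

```bash
ls -la; mkdir -p pics; cat > h.py <<'E'
from cell import *
import numpy as np, cv2
from scipy.spatial.transform import Rotation as R
def T_tcp(s=None):
    s=s or state(); T=np.eye(4); T[:3,:3]=R.from_quat(s['orientation']).as_matrix(); T[:3,3]=s['tcp_pos']; return T
def shot(n):
    s=state(); p=read_camera(n)
    p['P']=p['pose'] if 'pose' in p else T_tcp(s)@np.array(p['mount'])
    p['P']=np.array(p['P']); return p
def f(p): return 384/2/np.tan(np.radians(p['vfov'])/2)
def cloud(p):
    z=p['z_map']; v,u=np.mgrid[0:384,0:512]; F=f(p)
    c=np.stack([(u-p['cx'])/F*z,-(v-p['cy'])/F*z,-z],-1)
    w=c@p['P'][:3,:3].T+p['P'][:3,3]; w[z==0]=np.nan; return w
def ray(p,px):
    F=f(p); d=np.array([(px[0]-p['cx'])/F,-(px[1]-p['cy'])/F,-1])
    return p['P'][:3,3],p['P'][:3,:3]@d
def at_z(p,px,z):
    o,d=ray(p,px); return o+d*(z-o[2])/d[2]
E
python3 - <<'E'
from h import *
s=state();print(s)
for n in ('scene','top'):
    p=shot(n); cv2.imwrite(f'pics/{n}0.png',p['image']); print(n,{k:v for k,v in p.items() if k not in('image','z_map')})
E
```

```text
total 12
drwxr-xr-x  3 agent agent 4096 Dec  7 16:25 .
drwxr-xr-x 23 root  root  4096 Dec  7 16:25 ..
drwxr-xr-x  2 agent agent 4096 Dec  7 16:25 pics
{'time_s': 0.0, 'qpos': array([ 1.33001311e+00,  4.23874800e-01,  1.63068408e+00, -4.22828434e-06,
        1.08857428e+00, -1.89833747e-02]), 'joint_vel': array([-0.00048875, -0.00096094, -0.00275968,  0.00035952, -0.00066598,
        0.00047711]), 'tau': array([ 2.32876358e-03, -5.57384491e+01, -2.81747764e+01,  1.65086003e-04,
        7.36039539e-03, -1.40979154e-06]), 'tcp_pos': array([0.13739175, 0.60943427, 0.4039266 ]), 'orientation': array([ 1.10671732e-01,  9.93856717e-01, -7.64005132e-04, -9.79050901e-05]), 'ft_force': array([-0.39454704,  0.02355586,  1.0206365 ]), 'ft_torque': array([-0.01818004,  0.00942482,  0.04702994]), 'width': 0.08555495936076993}
scene {'vfov': 50.64691428917288, 'cx': 245.80587578893787, 'cy': 194.35713249564205, 'pose': array([[ 0.14353226, -0.84329314,  0.51793356,  1.18325948],
       [ 0.98962843,  0.12539053, -0.07009128, -0.05649311],
       [-0.00583647,  0.52262214,  0.85254445,  0.99504055],
[... 416 characters left out ...]
 array([[-7.44133190e-03,  9.89203457e-01, -1.46359650e-01,
         4.67927417e-01],
       [-9.99972138e-01, -7.44782877e-03,  5.03599199e-04,
         1.38879979e-02],
       [-5.91899546e-04,  1.46359320e-01,  9.89231317e-01,
         1.08680877e+00],
       [ 0.00000000e+00,  0.00000000e+00,  0.00000000e+00,
         1.00000000e+00]]), 'shot': 2, 'P': array([[-7.44133190e-03,  9.89203457e-01, -1.46359650e-01,
         4.67927417e-01],
       [-9.99972138e-01, -7.44782877e-03,  5.03599199e-04,
         1.38879979e-02],
       [-5.91899546e-04,  1.46359320e-01,  9.89231317e-01,
         1.08680877e+00],
       [ 0.00000000e+00,  0.00000000e+00,  0.00000000e+00,
         1.00000000e+00]])}
```

View pics/scene0.png

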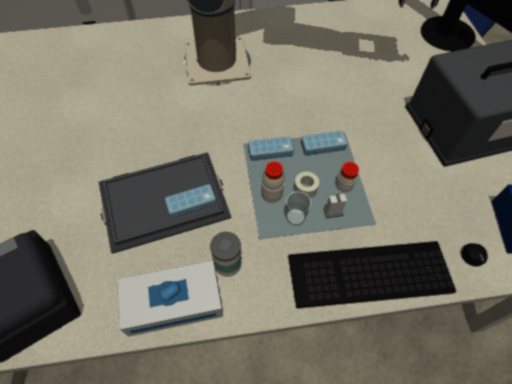

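View pics/top0.png

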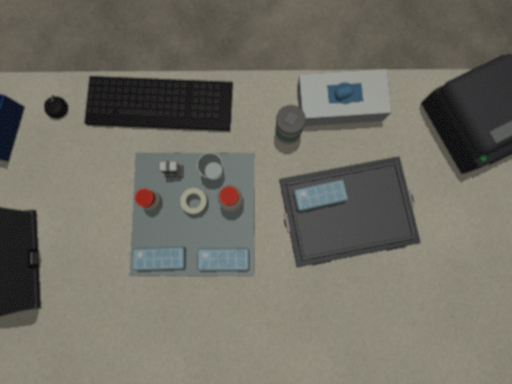

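Top view: mat with two packs at its near edge (158,259 and 223,260), bottles with red caps (146,198; 230,197), logger (168,167), roll (194,201) and beaker (210,168). The carrier is at right (350,210), with the first pack at (321,194) and the wipes tub at (290,123).

```bash
cat > m.py <<'E'
from h import *
names=['carrier','first_pack_mid','pack_a_mid','large_bottle_mid','small_bottle_mid','logger_mid','label_roll_mid','beaker_mid','wipes_tub_mid']
for n in ('top','scene'):
    p=shot(n); w=cloud(p)
    print(n, 'keys',[k for k in p if k not in('image','z_map')])
    for q in names:
        for o in outline_of(q,p)[:4]:
            m=o['pixels']; pts=w[m]; pts=pts[np.isfinite(pts[:,0])]
            if len(pts)<5: continue
            zt=np.percentile(pts[:,2],95); t=pts[pts[:,2]>zt-0.006]
            r=cv2.minAreaRect((t[:,:2]*1000).astype(np.float32))
            print(q,round(o['confidence'],2),np.round(o['pixel']),m.sum(),'ztop',round(zt,4),'med',np.round(np.median(t,0),4),'rect',[np.round(x,1) for x in r])
        for o in tip_of(q,p)[:3]:
            print('   tip',round(o['confidence'],2),np.round(o['pixel'],1))
E
python3 m.py
```

```text
top keys ['vfov', 'cx', 'cy', 'pose', 'shot', 'P']
carrier 0.66 [354. 215.] 9986 ztop 0.0304 med [ 0.5484 -0.2273  0.0275] rect [array([ 559.9, -213.4]), array([206.2, 301.9]), np.float64(10.4)]
carrier 0.42 [193. 198.] 532 ztop 0.0499 med [0.5842 0.1926 0.0473] rect [array([585.8, 193.5]), array([65.2, 64.7]), np.float64(0.4)]
   tip 0.59 [344.8 208.5]
first_pack_mid 0.77 [319. 193.] 1167 ztop 0.0593 med [ 0.5964 -0.1332  0.0564] rect [array([ 596.4, -133.5]), array([ 55.2, 130.1]), np.float64(12.4)]
   tip 0.69 [318.5 191.4]
   tip 0.59 [222.4 259.9]
   tip 0.51 [171.4 168.4]
pack_a_mid 0.63 [223. 258.] 1163 ztop 0.0395 med [0.4362 0.1184 0.0365] rect [array([435.3, 118.5]), array([129.7,  52.8]), np.float64(89.6)]
   tip 0.62 [224.4 259.8]
large_bottle_mid 0.61 [231. 200.] 599 ztop 0.1349 med [0.5864 0.0949 0.1327] rect [array([586.6,  96.4]), array([44.4, 45.1]), np.float64(45.2)]
   tip 0.93 [229.2 195.9]
   tip 0.43 [344.6 209.9]
small_bottle_mid 0.69 [149. 200.] 491 ztop 0.0929 med [0.5879 0.3086 0.0906] rect [array([588.5, 309. ]), array([45. , 44.7]), np.float64(53.8)]
logge
[... 2161 characters left out ...]
, 67.3]), np.float64(78.8)]
   tip 0.63 [306.5 185.9]
beaker_mid 0.8 [297. 209.] 705 ztop 0.0853 med [0.6701 0.1493 0.0841] rect [array([673.4, 149.1]), array([62.8, 63.2]), np.float64(82.7)]
beaker_mid 0.5 [155. 202.] 7807 ztop 0.0279 med [ 0.5723 -0.2236  0.0255] rect [array([ 562.3, -211.8]), array([209.7, 301.4]), np.float64(10.6)]
beaker_mid 0.35 [323. 141.] 865 ztop 0.0365 med [0.4433 0.2837 0.0338] rect [array([442.4, 283.6]), array([ 57.2, 130.1]), np.float64(1.5)]
   tip 0.64 [295.  209.9]
wipes_tub_mid 0.81 [224. 257.] 1180 ztop 0.1202 med [ 0.7827 -0.054   0.1175] rect [array([781.4, -53.2]), array([71.4, 70.3]), np.float64(81.2)]
   tip 0.61 [221.4 254.3]
   tip 0.3 [305.4 185.5]
```

```bash
cat > plan.py <<'E'
from h import *
import sys
# usage: plan.py x y z jawdeg : grasp point(155) target world (m), jaw axis angle deg (mod 180), tool straight down
def plan(x,y,z,jaw,L=0.155):
    s=state(); T=T_tcp(s); cur=np.degrees(np.arctan2(T[1,1],T[0,1]))
    best=None
    for k in (-2,-1,0,1,2):
        a=jaw+180*k
        yv=np.array([np.cos(np.radians(a)),np.sin(np.radians(a)),0]); zv=np.array([0,0,-1.]); xv=np.cross(yv,zv)
        G=np.stack([xv,yv,zv],1); rv=R.from_matrix(T[:3,:3].T@G).as_rotvec()
        d=(a-cur+180)%360-180
        q6=s['qpos'][5]-np.radians(d)
        c=abs(rv[2]) 
        if best is None or c<best[0]: best=(c,rv,G)
    _,rv,G=best
    p=np.array([x,y,z])-G[:,2]*L
    d=T[:3,:3].T@(p-T[:3,3])*1000
    return d,rv
if __name__=='__main__':
    s=state(); T=T_tcp(s)
    a=[float(v) for v in sys.argv[1:]]
    g=T[:3,3]+T[:3,2]*.155
    print('t',round(s['time_s'],2),'grasp',np.round(g,4),'jaw',round(np.degrees(np.arctan2(T[1,1],T[0,1])),2),'tilt',np.round(T[:2,2],4),'q',np.round(s['qpos'],2),'F',np.round(s['ft_force'],1),'w',round(s['width'],4))
    if a:
        d,rv=plan(*a); print('d mm',np.round(d,1),'w',np.round(rv,4),'dist',round(np.linalg.norm(d)),'deg',round(np.degrees(np.linalg.norm(rv)),1))
E
python3 plan.py 0.50 0.17 0.27 0; python3 plan.py 0.50 0.17 0.27 90;python3 -c "
from h import *
p=shot('wrist');print(p['mount'],p['vfov'],p['cx'],p['cy']);cv2.imwrite('pics/w0.png',p['image'])"
```

```text
t 2.0 grasp [0.1375 0.6097 0.2497] jaw 77.29 tilt [ 0. -0.] q [ 1.33  0.42  1.63 -0.    1.09 -0.02] F [0.6 0.1 0.5] w 0.0856
d mm [-450.4 -349.2  -20.3] w [-0.     0.     1.349] dist 570 deg 77.3
t 2.0 grasp [0.1375 0.6097 0.2497] jaw 77.29 tilt [ 0. -0.] q [ 1.33  0.42  1.63 -0.    1.09 -0.02] F [0.6 0.1 0.5] w 0.0856
d mm [-450.4 -349.2  -20.3] w [-0.      0.     -0.2218] dist 570 deg 12.7
[[-5.46305366e-04  9.62105859e-01  2.72675663e-01  6.97302387e-02]
 [ 9.99999722e-01  3.87401936e-04  6.36593450e-04  4.69877623e-04]
 [ 5.06835208e-04  2.72675936e-01 -9.62105804e-01  3.06888117e-02]
 [ 0.00000000e+00  0.00000000e+00  0.00000000e+00  1.00000000e+00]] 65.45573908794871 250.9975015367733 192.93561061602395
```

View pics/w0.png

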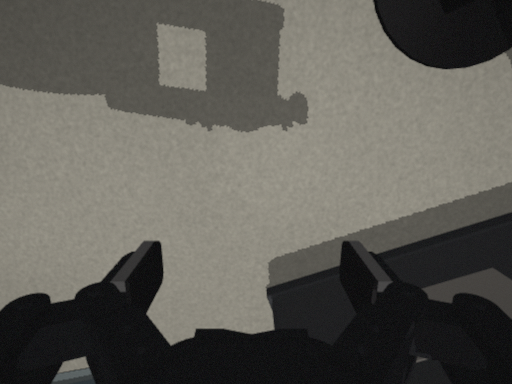

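```bash
sed -i 's/for k in (-2,-1,0,1,2)/for k in (0,)/' plan.py; python3 - <<'E'
from h import *
p=shot('top');w=cloud(p)
for (a,b,c,d) in [(0,40,205,315),(420,512,50,170),(300,390,70,130)]:
    q=w[c:d,a:b].reshape(-1,3);q=q[np.isfinite(q[:,0])&(q[:,2]>.03)];print(q.min(0),q.max(0))
E
python3 plan.py 0.46 0.20 0.30 0
```

```text
[0.31619212 0.59316775 0.03000948] [0.56418771 0.63496946 0.16386292]
[ 0.65558811 -0.62364631  0.03000169] [ 0.93389399 -0.42228796  0.15874843]
[ 0.75197575 -0.3169782   0.03016099] [ 0.92475868 -0.0776641   0.1237709 ]
t 2.1 grasp [0.1375 0.6097 0.2497] jaw 77.29 tilt [0. 0.] q [ 1.33  0.42  1.63 -0.    1.09 -0.02] F [-0.  -0.6 -0.2] w 0.0853
d mm [-404.8 -328.7  -50.3] w [0.    0.    1.349] dist 524 deg 77.3
```

Emit:
carry_out([
  {"dx":-30,"dy":-25,"dz":-20,"wz":0.1,"fingers":100},
  {"dx":-60,"dy":-49,"dz":-30,"wz":0.2,"fingers":100},
  {"dx":-90,"dy":-73,"dz":-40,"wz":0.3,"fingers":100},
  {"dx":-120,"dy":-97,"dz":-50,"wz":0.4,"fingers":100},
  {"dx":-150,"dy":-122,"dz":-50,"wz":0.5,"fingers":100},
  {"dx":-180,"dy":-146,"dz":-50,"wz":0.6,"fingers":100},
  {"dx":-210,"dy":-170,"dz":-50,"wz":0.7,"fingers":100},
  {"dx":-240,"dy":-195,"dz":-50,"wz":0.8,"fingers":100},
])

```text
schema error: expected keys fingers, dx, dy, dz, wx, wy, wz
```

```bash
python3 plan.py 0.44 0.12 0.25 0
```

```text
t 2.1 grasp [0.1375 0.6097 0.2497] jaw 77.29 tilt [0. 0.] q [ 1.33  0.42  1.63 -0.    1.09 -0.02] F [-0.  -0.6 -0.2] w 0.0853
d mm [-4.029e+02 -4.111e+02 -3.000e-01] w [0.    0.    1.349] dist 576 deg 77.3
```

Emit:
carry_out([
  {"dx":-30,"dy":-25,"dz":-20,"wx":0,"wy":0,"wz":0.1,"fingers":100},
  {"dx":-60,"dy":-49,"dz":-30,"wx":0,"wy":0,"wz":0.2,"fingers":100},
  {"dx":-90,"dy":-73,"dz":-40,"wx":0,"wy":0,"wz":0.3,"fingers":100},
  {"dx":-120,"dy":-97,"dz":-50,"wx":0,"wy":0,"wz":0.4,"fingers":100},
  {"dx":-150,"dy":-122,"dz":-50,"wx":0,"wy":0,"wz":0.5,"fingers":100},
  {"dx":-180,"dy":-146,"dz":-50,"wx":0,"wy":0,"wz":0.6,"fingers":100},
  {"dx":-210,"dy":-170,"dz":-50,"wx":0,"wy":0,"wz":0.7,"fingers":100},
  {"dx":-240,"dy":-195,"dz":-50,"wx":0,"wy":0,"wz":0.8,"fingers":100},
])

```text
time_s: 2.77
tcp_pos: [0.3295, 0.3651, 0.4551]
orientation: [0.491, 0.871, 0.0, 0.0]
ft_force: [0.6, -0.3, 0.2]
width: 0.0854
```

```bash
python3 plan.py 0.44 0.12 0.25 0
```

```text
t 2.77 grasp [0.3296 0.3652 0.3001] jaw 31.19 tilt [0.0007 0.0007] q [ 0.81  0.16  1.87 -0.    1.11  0.27] F [ 0.6 -0.3  0.2] w 0.0854
d mm [-267.   -32.4   50. ] w [ 9.000e-04 -5.000e-04  5.444e-01] dist 274 deg 31.2
```

Emit:
carry_out([
  {"dx":-38,"dy":-5,"dz":0,"wx":0,"wy":0,"wz":0.09,"fingers":100},
  {"dx":-76,"dy":-10,"dz":5,"wx":0,"wy":0,"wz":0.18,"fingers":100},
  {"dx":-114,"dy":-14,"dz":15,"wx":0,"wy":0,"wz":0.27,"fingers":100},
  {"dx":-152,"dy":-19,"dz":25,"wx":0,"wy":0,"wz":0.36,"fingers":100},
  {"dx":-190,"dy":-24,"dz":35,"wx":0,"wy":0,"wz":0.45,"fingers":100},
  {"dx":-228,"dy":-28,"dz":45,"wx":0,"wy":0,"wz":0.52,"fingers":100},
  {"dx":-258,"dy":-32,"dz":50,"wx":0,"wy":0,"wz":0.544,"fingers":100},
  {"dx":-267,"dy":-32,"dz":50,"wx":0,"wy":0,"wz":0.544,"fingers":100},
])

```text
time_s: 3.43
tcp_pos: [0.4411, 0.117, 0.4041]
orientation: [0.708, 0.706, -0.0, -0.0]
ft_force: [-0.2, 0.9, 0.3]
width: 0.0853
```

```bash
cat > wl.py <<'E'
from h import *
import sys
# wl.py name ztop query... : wrist look, report top-face rect by intersect of outline contour w/ plane and depth
def look(tag,qs):
    p=shot('wrist'); cv2.imwrite(f'pics/{tag}.png',p['image']); w=cloud(p)
    for q in qs:
        for o in outline_of(q,p)[:3]:
            m=o['pixels']; pts=w[m]; pts=pts[np.isfinite(pts[:,0])]
            if len(pts)<5: continue
            zt=np.median(pts[pts[:,2]>np.percentile(pts[:,2],98)-.006][:,2]); t=pts[abs(pts[:,2]-zt)<0.004]
            r=cv2.minAreaRect((t[:,:2]*1000).astype(np.float32))
            print(q,round(o['confidence'],2),np.round(o['pixel']),m.sum(),'ztop',round(zt,4),'med',np.round(np.median(t,0)[:2]*1000,1),'rect',[np.round(x,1) for x in r])
    return p,w
if __name__=='__main__': look(sys.argv[1],sys.argv[2:])
E
python3 wl.py w1 pack_a_mid; python3 plan.py
```

```text
pack_a_mid 0.86 [248. 159.] 5248 ztop 0.036 med [434.2 125.3] rect [array([433.9, 120.1]), array([129.2,  54.6]), np.float64(90.0)]
t 3.53 grasp [0.4411 0.1191 0.25  ] jaw -0.15 tilt [0.0007 0.0007] q [0.24 0.17 1.99 0.   0.98 0.24] F [-0.1  0.2 -0. ] w 0.0855
```

View pics/w1.png

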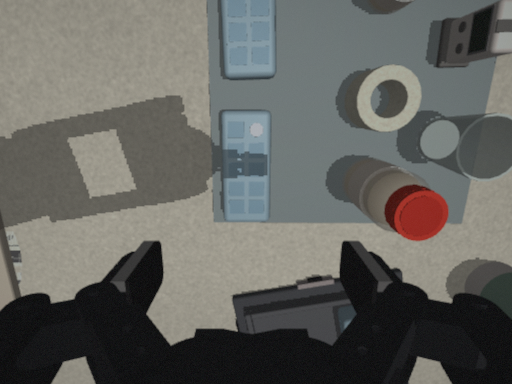

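Emit:
carry_out([
  {"dx":0,"dy":-2,"dz":35,"wx":0,"wy":0,"wz":0,"fingers":100},
  {"dx":1,"dy":-5,"dz":75,"wx":0,"wy":0,"wz":0,"fingers":100},
  {"dx":1,"dy":-5,"dz":115,"wx":0,"wy":0,"wz":0,"fingers":100},
  {"dx":1,"dy":-5,"dz":150,"wx":0,"wy":0,"wz":0,"fingers":100},
  {"dx":1,"dy":-5,"dz":180,"wx":0,"wy":0,"wz":0,"fingers":100},
  {"dx":1,"dy":-5,"dz":200,"wx":0,"wy":0,"wz":0,"fingers":100},
  {"dx":1,"dy":-5,"dz":208,"wx":0,"wy":0,"wz":0,"fingers":100},
  {"dx":1,"dy":-5,"dz":210,"wx":0,"wy":0,"wz":0,"fingers":100},
])

```text
time_s: 4.2
tcp_pos: [0.4356, 0.1211, 0.194]
orientation: [0.707, 0.707, -0.001, -0.001]
ft_force: [0.6, -0.1, -0.6]
width: 0.0849
```

```bash
python3 plan.py 0.436 0.12 0.023 0;python3 wl.py w2
```

```text
t 4.2 grasp [0.4354 0.1212 0.039 ] jaw -0.05 tilt [-0.0017  0.0003] q [0.24 0.56 2.11 0.   0.47 0.24] F [ 0.6 -0.1 -0.6] w 0.0849
d mm [-1.1  0.4 16. ] w [-0.0017 -0.0003 -0.0009] dist 16 deg 0.1
```

View pics/w2.png

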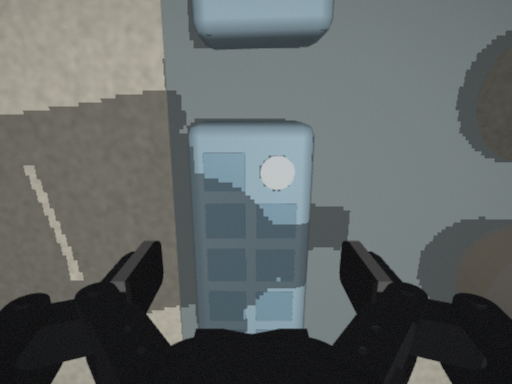

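The pack is centred between the fingers (edges at columns 193 and 310), with its far end at row 125. I'll descend and grip.

Emit:
carry_out([
  {"dx":0,"dy":0,"dz":8,"wx":0,"wy":0,"wz":0,"fingers":100},
  {"dx":-1,"dy":0,"dz":14,"wx":0,"wy":0,"wz":0,"fingers":100},
  {"dx":-1,"dy":0,"dz":16,"wx":0,"wy":0,"wz":0,"fingers":100},
  {"dx":-1,"dy":0,"dz":16,"wx":0,"wy":0,"wz":0,"fingers":40},
  {"dx":-1,"dy":0,"dz":16,"wx":0,"wy":0,"wz":0,"fingers":40},
  {"dx":-1,"dy":0,"dz":16,"wx":0,"wy":0,"wz":0,"fingers":40},
  {"dx":-1,"dy":0,"dz":16,"wx":0,"wy":0,"wz":0,"fingers":40},
  {"dx":-1,"dy":0,"dz":16,"wx":0,"wy":0,"wz":0,"fingers":40},
])

```text
time_s: 4.92
tcp_pos: [0.4361, 0.12, 0.1793]
orientation: [0.708, 0.707, 0.0, -0.0]
ft_force: [-1.4, -1.1, 6.5]
width: 0.0549
```

```bash
python3 plan.py 0.436 0.12 0.15 0;python3 wl.py w3
```

```text
t 4.92 grasp [0.4362 0.1201 0.0243] jaw -0.08 tilt [0.0002 0.0008] q [0.24 0.6  2.11 0.   0.44 0.24] F [-1.4 -1.1  6.5] w 0.0549
d mm [ 1.000e-01 -1.000e-01 -1.257e+02] w [ 0.0002 -0.0008 -0.0014] dist 126 deg 0.1
```

View pics/w3.png

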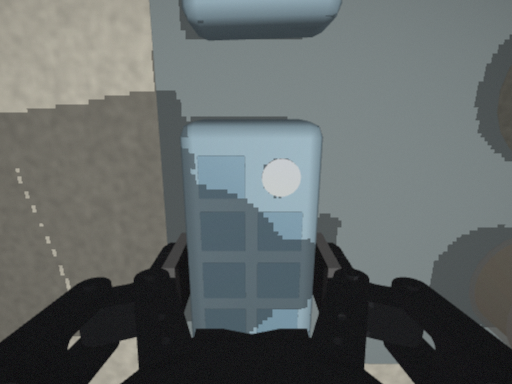

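Both pads are on the pack's sides. Lifting.

Emit:
carry_out([
  {"dx":0,"dy":0,"dz":-5,"wx":0,"wy":0,"wz":0,"fingers":40},
  {"dx":0,"dy":0,"dz":-20,"wx":0,"wy":0,"wz":0,"fingers":40},
  {"dx":0,"dy":0,"dz":-45,"wx":0,"wy":0,"wz":0,"fingers":40},
  {"dx":0,"dy":0,"dz":-80,"wx":0,"wy":0,"wz":0,"fingers":40},
  {"dx":0,"dy":0,"dz":-115,"wx":0,"wy":0,"wz":0,"fingers":40},
  {"dx":0,"dy":0,"dz":-150,"wx":0,"wy":0,"wz":0,"fingers":40},
  {"dx":0,"dy":0,"dz":-170,"wx":0,"wy":0,"wz":0,"fingers":40},
  {"dx":0,"dy":0,"dz":-175,"wx":0,"wy":0,"wz":0,"fingers":40},
])

```text
time_s: 5.63
tcp_pos: [0.4369, 0.12, 0.3581]
orientation: [0.708, 0.707, 0.003, 0.002]
ft_force: [1.0, 0.6, -1.7]
width: 0.055
```

```bash
python3 plan.py 0.55 -0.24 0.20 10;python3 wl.py w4 pack_a_mid
```

```text
t 5.63 grasp [0.438  0.1204 0.2031] jaw -0.09 tilt [0.007  0.0024] q [0.24 0.24 2.04 0.   0.86 0.24] F [ 1.   0.6 -1.7] w 0.055
d mm [-359.8  113.7    3. ] w [ 0.0072 -0.0018 -0.1761] dist 377 deg 10.1
pack_a_mid 0.78 [250. 216.] 27602 ztop 0.2149 med [437.3 146.3] rect [array([437.4, 137.3]), array([96.1, 54.9]), np.float64(89.9)]
```

View pics/w4.png

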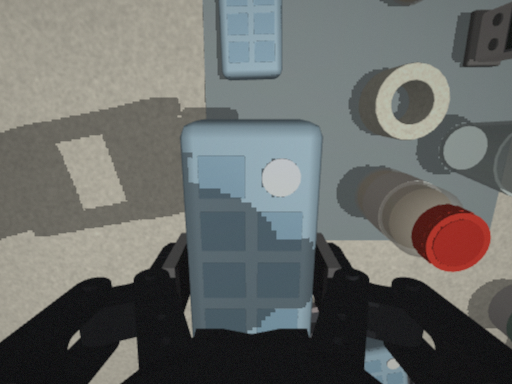

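```bash
python3 plan.py 0.625 -0.286 0.19 10.5
```

```text
t 5.73 grasp [0.4365 0.12   0.2002] jaw -0.09 tilt [0.0029 0.0014] q [0.24 0.24 2.04 0.   0.85 0.24] F [ 0.2 -0.1 -3.2] w 0.055
d mm [-405.5  189.5   10.1] w [ 0.003  -0.0011 -0.1848] dist 448 deg 10.6
```

Emit:
carry_out([
  {"dx":-15,"dy":7,"dz":0,"wx":0,"wy":0,"wz":0,"fingers":40},
  {"dx":-40,"dy":19,"dz":0,"wx":0,"wy":0,"wz":-0.02,"fingers":40},
  {"dx":-70,"dy":33,"dz":0,"wx":0,"wy":0,"wz":-0.04,"fingers":40},
  {"dx":-105,"dy":49,"dz":0,"wx":0,"wy":0,"wz":-0.06,"fingers":40},
  {"dx":-140,"dy":65,"dz":0,"wx":0,"wy":0,"wz":-0.08,"fingers":40},
  {"dx":-175,"dy":82,"dz":0,"wx":0,"wy":0,"wz":-0.1,"fingers":40},
  {"dx":-210,"dy":98,"dz":0,"wx":0,"wy":0,"wz":-0.12,"fingers":40},
  {"dx":-245,"dy":115,"dz":0,"wx":0,"wy":0,"wz":-0.14,"fingers":40},
])

```text
time_s: 6.4
tcp_pos: [0.5503, -0.1272, 0.3522]
orientation: [0.656, 0.755, 0.0, -0.001]
ft_force: [0.7, 0.7, -2.1]
width: 0.0552
```

```bash
python3 plan.py 0.625 -0.286 0.19 10.5
```

```text
t 6.4 grasp [ 0.5501 -0.1267  0.1972] jaw 7.98 tilt [-0.0017  0.0026] q [-0.25  0.4   1.8   0.    0.94 -0.39] F [ 0.7  0.7 -2.1] w 0.0552
d mm [-167.7   51.9    6.7] w [-0.0013 -0.0029 -0.044 ] dist 176 deg 2.5
```

Emit:
carry_out([
  {"dx":-32,"dy":10,"dz":1,"wx":0,"wy":0,"wz":-0.01,"fingers":40},
  {"dx":-62,"dy":20,"dz":2,"wx":0,"wy":0,"wz":-0.02,"fingers":40},
  {"dx":-92,"dy":29,"dz":4,"wx":0,"wy":0,"wz":-0.03,"fingers":40},
  {"dx":-120,"dy":38,"dz":5,"wx":0,"wy":0,"wz":-0.04,"fingers":40},
  {"dx":-145,"dy":46,"dz":6,"wx":0,"wy":0,"wz":-0.044,"fingers":40},
  {"dx":-160,"dy":50,"dz":7,"wx":0,"wy":0,"wz":-0.044,"fingers":40},
  {"dx":-167,"dy":52,"dz":7,"wx":0,"wy":0,"wz":-0.044,"fingers":40},
  {"dx":-168,"dy":52,"dz":7,"wx":0,"wy":0,"wz":-0.044,"fingers":40},
])

```text
time_s: 7.07
tcp_pos: [0.6247, -0.2872, 0.3415]
orientation: [0.64, 0.768, -0.0, -0.003]
ft_force: [0.4, -0.0, -2.3]
width: 0.0551
```

```bash
python3 plan.py 0.625 -0.286 0.19 10.5; python3 wl.py w5 first_pack_mid
```

```text
t 7.07 grasp [ 0.6239 -0.2865  0.1865] jaw 10.42 tilt [-0.0053  0.0043] q [-0.45  0.58  1.52  0.    1.04 -0.63] F [ 0.4 -0.  -2.3] w 0.0551
d mm [ 1.1  0.5 -3.5] w [-0.0045 -0.0052 -0.0014] dist 4 deg 0.4
first_pack_mid 0.93 [255.  42.] 5948 ztop 0.0559 med [ 603.  -166.7] rect [array([ 603.1, -168. ]), array([54.8, 59.6]), np.float64(11.7)]
```

View pics/w5.png

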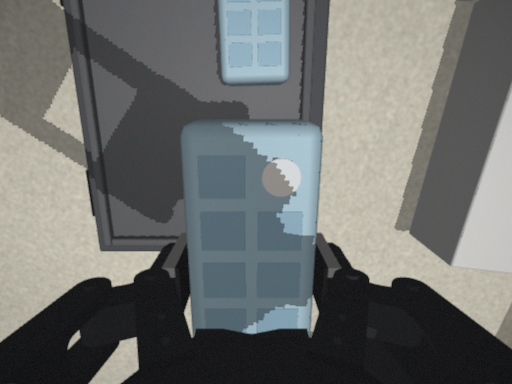

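```bash
cat > fit.py <<'E'
from h import *
# in TOOL frame (mm): first pack vs held pack edges, lips
p=read_camera('wrist'); s=state(); p['P']=np.array(p['mount']); w=cloud(p)*1000  # tool coords
T=T_tcp(s); zw=(T[2,3]*1000)+ (w@T[2,:3]) # world z
bl=(p['image'][...,0].astype(int)-p['image'][...,2]>15)
def edges(m,name):
    pts=w[m]; x,y=pts[:,0],pts[:,1]
    print(name,len(pts),'x',np.round(np.percentile(x,[.3,99.7]),1),'y',np.round(np.percentile(y,[.3,99.7]),1),'z',round(np.median(zw[m]),1))
    L=[];Rr=[]
    for a in np.arange(x.min()+6,x.max()-6,2):
        k=(x>=a)&(x<a+2)
        if k.sum()>5: L.append((a+1,y[k].min()));Rr.append((a+1,y[k].max()))
    L,Rr=np.array(L),np.array(Rr)
    a=np.polyfit(L[:,0],L[:,1],1);b=np.polyfit(Rr[:,0],Rr[:,1],1)
    print('  left edge y=%.2f slope %.2f deg; right y=%.2f slope %.2f'%(np.polyval(a,L[:,0].mean()),np.degrees(np.arctan(a[0])),np.polyval(b,Rr[:,0].mean()),np.degrees(np.arctan(b[0]))), 'mid',np.round((np.median(L[:,1])+np.median(Rr[:,1]))/2,2),'at x',round(L[:,0].mean(),1))
edges(bl&(abs(zw-56)<5),'first')
zt=T[2,3]*1000-155+12
edges(bl&(abs(zw-zt)<5)&(w[...,0]>20),'held')
# lip: z~30 band profile along y at several x
for x0 in (60,80,100,120,140):
    k=(abs(w[...,0]-x0)<1.5)&(~bl)&(w[...,1]>0)&(zw<45)
    yy=w[...,1][k]; zz=zw[k]; o=np.argsort(yy)
    b=np.arange(20,80,2); print(x0,[(int(c),round(float(np.median(zz[(yy>=c)&(yy<c+2)])),0)) for c in b if ((yy>=c)&(yy<c+2)).sum()>0])
print('tcp',np.round(s['tcp_pos'],4))
E
python3 fit.py
```

```text
first 5814 x [ 88.8 148.5] y [-25.4  29.4] z 56.4
  left edge y=-25.02 slope -1.11 deg; right y=29.09 slope -1.71 mid 2.06 at x 119.1
held 14051 x [20.2 64.7] y [-27.3  26.5] z 200.0
  left edge y=-27.51 slope 0.31 deg; right y=26.72 slope 0.16 mid -0.43 at x 43.0
60 [(20, 22.0), (22, 23.0), (24, 23.0), (26, 22.0), (28, 23.0), (30, 22.0), (32, 23.0), (34, 23.0), (36, 23.0), (38, 21.0), (40, 22.0), (42, 21.0), (44, 29.0), (46, 31.0), (48, 31.0), (50, 30.0), (54, 13.0), (56, 13.0), (58, 12.0), (60, 12.0), (62, 13.0), (64, 13.0), (66, 12.0), (68, 11.0), (70, -0.0), (72, 0.0), (74, 1.0), (76, 1.0), (78, 0.0)]
80 [(20, 22.0), (22, 22.0), (24, 22.0), (26, 22.0), (28, 23.0), (30, 22.0), (32, 22.0), (34, 23.0), (36, 23.0), (38, 22.0), (40, 22.0), (42, 23.0), (44, 28.0), (46, 31.0), (48, 31.0), (50, 30.0), (54, 13.0), (56, 13.0), (58, 13.0), (60, 13.0), (62, 12.0), (64, 13.0), (66, 12.0), (70, 1.0), (72, -0.0), (74, 1.0), (76, -0.0), (78, 1.0)]
100 [(34, 22.0), (36, 23.0), (38, 22.0), (40, 23.0), (42, 23.0), (44, 28.0), (46, 31.0), (48, 31.0), (50, 30.0), (52, 29.0), (54, 13.0), (56, 13.0), (58, 13.0), (60, 12.0), (62, 12.0), (64, 13.0), (66, 12.0), (68, 10.0), (70, 0.0), (72, 1.0), (74, 1.0), (76, 0.0), (78, 0.0)]
120 [(32, 23.0), (34, 23.0), (36, 22.0), (38, 23.0), (40, 23.0), (42, 22.0), (44, 28.0), (46, 30.0), (48, 30.0), (50, 31.0), (52, 30.0), (54, 12.0), (56, 12.0), (58, 13.0), (60, 13.0), (62, 12.0), (64, 12.0), (66, 12.0), (68, 11.0), (70, 1.0), (72, 1.0), (74, 0.0), (76, 1.0), (78, 1.0)]
140 [(32, 23.0), (34, 22.0), (36, 22.0), (38, 23.0), (40, 23.0), (42, 23.0), (44, 27.0), (46, 31.0), (48, 30.0), (50, 31.0), (52, 29.0), (56, 12.0), (58, 13.0), (60, 13.0), (62, 12.0), (64, 12.0), (66, 12.0), (68, 11.0), (70, 0.0), (72, 1.0), (74, 1.0), (76, 1.0), (78, 0.0)]
tcp [ 0.6245 -0.2853  0.3433]
```

Emit:
carry_out([
  {"dx":3,"dy":1,"dz":8,"wx":0,"wy":0,"wz":-0.01,"fingers":40},
  {"dx":7,"dy":2,"dz":25,"wx":0,"wy":0,"wz":-0.02,"fingers":40},
  {"dx":11,"dy":3,"dz":45,"wx":0,"wy":0,"wz":-0.027,"fingers":40},
  {"dx":15,"dy":4,"dz":65,"wx":0,"wy":0,"wz":-0.027,"fingers":40},
  {"dx":18,"dy":5,"dz":82,"wx":0,"wy":0,"wz":-0.027,"fingers":40},
  {"dx":18,"dy":5,"dz":92,"wx":0,"wy":0,"wz":-0.027,"fingers":40},
  {"dx":18,"dy":5,"dz":95,"wx":0,"wy":0,"wz":-0.027,"fingers":40},
  {"dx":18,"dy":5,"dz":95,"wx":0,"wy":0,"wz":-0.027,"fingers":40},
])

```text
time_s: 7.88
tcp_pos: [0.6255, -0.2656, 0.2476]
orientation: [0.628, 0.778, 0.0, -0.004]
ft_force: [0.4, 0.6, -2.3]
width: 0.0552
```

```bash
python3 plan.py; python3 fit.py | head -4; python3 wl.py w6
```

```text
t 7.88 grasp [ 0.6246 -0.2649  0.0926] jaw 12.12 tilt [-0.0056  0.0047] q [-0.42  0.69  1.58  0.    0.88 -0.63] F [ 0.4  0.6 -2.3] w 0.0552
first 11702 x [ 69.3 119.3] y [-27.2  27.5] z 56.9
  left edge y=-27.25 slope 0.35 deg; right y=27.51 slope 0.20 mid 0.14 at x 95.3
held 14081 x [20.1 64.7] y [-27.4  26.4] z 105.4
  left edge y=-27.64 slope -0.06 deg; right y=26.73 slope 0.26 mid -0.44 at x 43.0
```

View pics/w6.png

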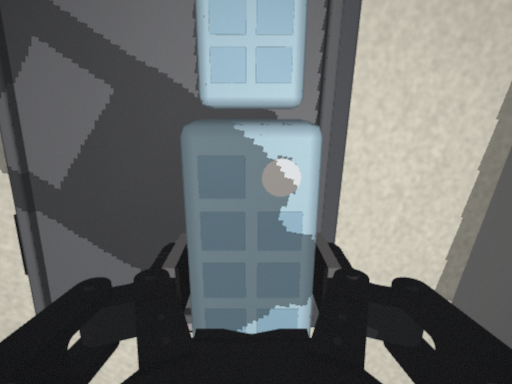

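Emit:
carry_out([
  {"dx":0.3,"dy":0,"dz":4,"wx":-0.002,"wy":-0.002,"wz":0,"fingers":40},
  {"dx":0.7,"dy":0,"dz":12,"wx":-0.004,"wy":-0.004,"wz":0,"fingers":40},
  {"dx":1,"dy":0,"dz":20,"wx":-0.005,"wy":-0.005,"wz":0,"fingers":40},
  {"dx":1.3,"dy":0,"dz":28,"wx":-0.005,"wy":-0.005,"wz":0,"fingers":40},
  {"dx":1.5,"dy":0,"dz":35,"wx":-0.005,"wy":-0.005,"wz":0,"fingers":40},
  {"dx":1.5,"dy":0,"dz":40,"wx":-0.005,"wy":-0.005,"wz":0,"fingers":40},
  {"dx":1.5,"dy":0,"dz":42,"wx":-0.005,"wy":-0.005,"wz":0,"fingers":40},
  {"dx":1.5,"dy":0,"dz":42,"wx":-0.005,"wy":-0.005,"wz":0,"fingers":40},
])

```text
time_s: 8.65
tcp_pos: [0.6255, -0.2646, 0.2063]
orientation: [0.629, 0.778, 0.001, 0.001]
ft_force: [0.4, -0.3, -1.9]
width: 0.0551
```

```bash
python3 plan.py; sed -i "s/edges(bl&(abs(zw-56)<5),'first')/edges(bl\&(abs(zw-56)<5)\&(w[...,0]>66.3),'first')/" fit.py; python3 fit.py | head -4; python3 wl.py w7
```

```text
t 8.65 grasp [ 0.6257 -0.2646  0.0513] jaw 12.08 tilt [0.0018 0.0002] q [-0.42  0.75  1.59  0.    0.8  -0.63] F [ 0.4 -0.3 -1.9] w 0.0551
first 15530 x [ 69.8 106.5] y [-28.4  25.8] z 56.5
  left edge y=-28.74 slope 0.29 deg; right y=26.08 slope -0.27 mid -1.35 at x 89.4
held 14053 x [20.1 64.7] y [-27.5  26.4] z 63.4
  left edge y=-27.42 slope 2.61 deg; right y=26.39 slope -1.97 mid -0.58 at x 46.0
```

View pics/w7.png

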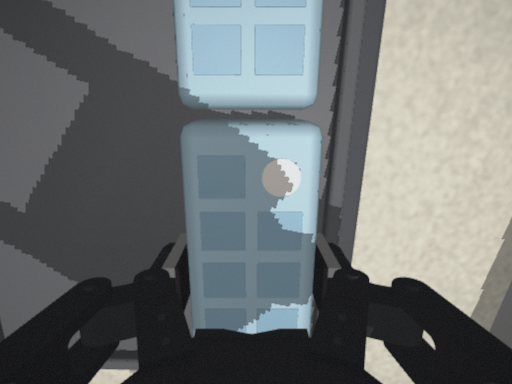

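Emit:
carry_out([
  {"dx":1,"dy":-0.3,"dz":0,"wx":0,"wy":0,"wz":0,"fingers":40},
  {"dx":2,"dy":-0.7,"dz":1,"wx":0,"wy":0,"wz":0,"fingers":40},
  {"dx":3,"dy":-0.7,"dz":2.5,"wx":0,"wy":0,"wz":0,"fingers":40},
  {"dx":3.2,"dy":-0.7,"dz":4,"wx":0,"wy":0,"wz":0,"fingers":40},
  {"dx":3.2,"dy":-0.7,"dz":5,"wx":0,"wy":0,"wz":0,"fingers":40},
  {"dx":3.2,"dy":-0.7,"dz":6,"wx":0,"wy":0,"wz":0,"fingers":40},
  {"dx":3.2,"dy":-0.7,"dz":6.5,"wx":0,"wy":0,"wz":0,"fingers":40},
  {"dx":3.2,"dy":-0.7,"dz":6.5,"wx":0,"wy":0,"wz":0,"fingers":40},
])

```text
time_s: 9.42
tcp_pos: [0.6244, -0.2618, 0.2006]
orientation: [0.629, 0.778, 0.001, 0.001]
ft_force: [0.3, -1.2, -2.8]
width: 0.0551
```

```bash
python3 plan.py;  sed -i "s/>66.3),'first'/>65.6),'first'/" fit.py; python3 fit.py | head -4; python3 wl.py w8
```

```text
t 9.42 grasp [ 0.6249 -0.2619  0.0456] jaw 12.08 tilt [ 0.003  -0.0004] q [-0.41  0.75  1.59  0.    0.79 -0.63] F [ 0.3 -1.2 -2.8] w 0.0551
first 17331 x [ 66.9 104.8] y [-28.1  26. ] z 56.0
  left edge y=-28.43 slope 0.13 deg; right y=26.25 slope 0.29 mid -1.08 at x 86.5
held 30983 x [ 20.3 104.6] y [-27.6  26. ] z 56.5
  left edge y=-27.54 slope -0.41 deg; right y=25.89 slope -1.36 mid -1.0 at x 63.0
```

View pics/w8.png

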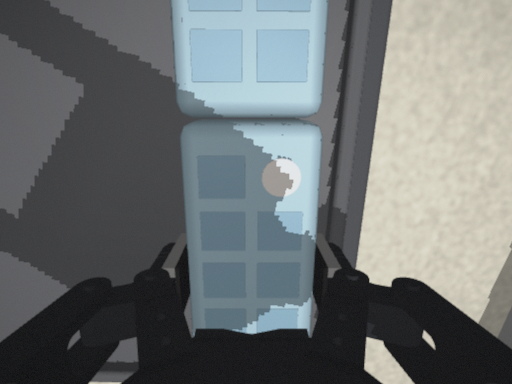

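The gap is about 1 mm and the packs are aligned. I'll settle it and release.

Emit:
carry_out([
  {"dx":0,"dy":0,"dz":1,"wx":0,"wy":0,"wz":0,"fingers":40},
  {"dx":0,"dy":0,"dz":1.7,"wx":0,"wy":0,"wz":0,"fingers":40},
  {"dx":0,"dy":0,"dz":2,"wx":0,"wy":0,"wz":0,"fingers":40},
  {"dx":0,"dy":0,"dz":2,"wx":0,"wy":0,"wz":0,"fingers":70},
  {"dx":0,"dy":0,"dz":2,"wx":0,"wy":0,"wz":0,"fingers":80},
  {"dx":0,"dy":0,"dz":2,"wx":0,"wy":0,"wz":0,"fingers":90},
  {"dx":0,"dy":0,"dz":1,"wx":0,"wy":0,"wz":0,"fingers":90},
  {"dx":0,"dy":0,"dz":-5,"wx":0,"wy":0,"wz":0,"fingers":90},
])

```text
time_s: 10.18
tcp_pos: [0.6241, -0.2616, 0.2049]
orientation: [0.629, 0.778, 0.001, 0.001]
ft_force: [0.0, 0.1, 0.0]
width: 0.0768
```

```bash
python3 plan.py 0.4415 0.283 0.22 0
```

```text
t 10.18 grasp [ 0.6243 -0.2616  0.0499] jaw 12.08 tilt [0.0016 0.0003] q [-0.41  0.75  1.59  0.    0.8  -0.63] F [0.  0.1 0. ] w 0.0768
d mm [ 570.8  -64.3 -170.2] w [ 1.600e-03 -1.000e-04  2.109e-01] dist 599 deg 12.1
```

Emit:
carry_out([
  {"dx":0,"dy":0,"dz":-20,"wx":0,"wy":0,"wz":0,"fingers":90},
  {"dx":0,"dy":0,"dz":-55,"wx":0,"wy":0,"wz":0,"fingers":100},
  {"dx":0,"dy":0,"dz":-95,"wx":0,"wy":0,"wz":0,"fingers":100},
  {"dx":30,"dy":-2,"dz":-125,"wx":0,"wy":0,"wz":0.02,"fingers":100},
  {"dx":65,"dy":-5,"dz":-145,"wx":0,"wy":0,"wz":0.05,"fingers":100},
  {"dx":90,"dy":-8,"dz":-160,"wx":0,"wy":0,"wz":0.05,"fingers":100},
  {"dx":95,"dy":-9,"dz":-165,"wx":0,"wy":0,"wz":0.05,"fingers":100},
  {"dx":95,"dy":-9,"dz":-165,"wx":0,"wy":0,"wz":0.05,"fingers":100},
])

```text
time_s: 10.85
tcp_pos: [0.5951, -0.1694, 0.3723]
orientation: [0.647, 0.762, 0.001, 0.002]
ft_force: [0.8, -0.2, -0.6]
width: 0.0854
```

```bash
python3 plan.py 0.4415 0.283 0.22 0;python3 wl.py w9
```

```text
t 10.85 grasp [ 0.5959 -0.1695  0.2173] jaw 9.35 tilt [ 0.0047 -0.0007] q [-0.3   0.45  1.67  0.    1.02 -0.46] F [ 0.8 -0.2 -0.6] w 0.0854
d mm [471.3 -78.1  -3.8] w [0.0047 0.0011 0.1631] dist 478 deg 9.3
```

View pics/w9.png

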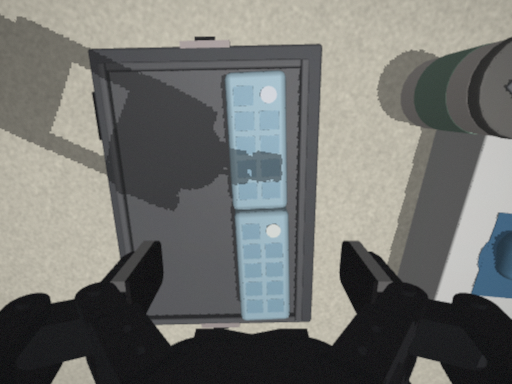

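The second pack lies collinear with the first, joint at about (260,210) with a hairline gap. Next is the other pack.

Emit:
carry_out([
  {"dx":30,"dy":-5,"dz":-1,"wx":0,"wy":0,"wz":0.02,"fingers":100},
  {"dx":65,"dy":-11,"dz":-2,"wx":0,"wy":0,"wz":0.04,"fingers":100},
  {"dx":104,"dy":-17,"dz":-4,"wx":0,"wy":0,"wz":0.06,"fingers":100},
  {"dx":143,"dy":-24,"dz":-4,"wx":0,"wy":0,"wz":0.08,"fingers":100},
  {"dx":182,"dy":-30,"dz":-4,"wx":0,"wy":0,"wz":0.1,"fingers":100},
  {"dx":221,"dy":-37,"dz":-4,"wx":0,"wy":0,"wz":0.12,"fingers":100},
  {"dx":260,"dy":-43,"dz":-4,"wx":0,"wy":0,"wz":0.14,"fingers":100},
  {"dx":299,"dy":-50,"dz":-4,"wx":0,"wy":0,"wz":0.163,"fingers":100},
])

```text
time_s: 11.57
tcp_pos: [0.4977, 0.1172, 0.3735]
orientation: [0.708, 0.706, 0.0, 0.001]
ft_force: [0.6, 0.4, -0.1]
width: 0.0855
```

```bash
python3 plan.py 0.4395 0.283 0.13 1.5
```

```text
t 11.57 grasp [0.4981 0.117  0.2185] jaw -0.18 tilt [ 0.0025 -0.0012] q [ 0.21  0.3   1.91 -0.    0.94  0.21] F [ 0.6  0.4 -0.1] w 0.0855
d mm [165.7 -58.9  88.1] w [ 0.0025  0.0012 -0.0293] dist 197 deg 1.7
```

Emit:
carry_out([
  {"dx":32,"dy":-11,"dz":8,"wx":0,"wy":0,"wz":-0.01,"fingers":100},
  {"dx":68,"dy":-24,"dz":20,"wx":0,"wy":0,"wz":-0.02,"fingers":100},
  {"dx":102,"dy":-37,"dz":35,"wx":0,"wy":0,"wz":-0.029,"fingers":100},
  {"dx":132,"dy":-47,"dz":50,"wx":0,"wy":0,"wz":-0.029,"fingers":100},
  {"dx":152,"dy":-55,"dz":68,"wx":0,"wy":0,"wz":-0.029,"fingers":100},
  {"dx":164,"dy":-58,"dz":82,"wx":0,"wy":0,"wz":-0.029,"fingers":100},
  {"dx":166,"dy":-59,"dz":88,"wx":0,"wy":0,"wz":-0.029,"fingers":100},
  {"dx":166,"dy":-59,"dz":88,"wx":0,"wy":0,"wz":-0.029,"fingers":100},
])

```text
time_s: 12.23
tcp_pos: [0.4394, 0.283, 0.2829]
orientation: [0.698, 0.716, -0.002, 0.001]
ft_force: [-0.4, -0.6, 0.2]
width: 0.0854
```

```bash
python3 wl.py w10 pack_b_mid;python3 plan.py 0.4385 0.283 0.024 1.5
```

```text
pack_b_mid 0.87 [248. 189.] 11833 ztop 0.036 med [437.2 293.1] rect [array([437.3, 284.9]), array([ 54.8, 129.8]), np.float64(1.5)]
t 12.33 grasp [0.4405 0.2821 0.1298] jaw 1.43 tilt [ 0.0018 -0.0019] q [ 0.55  0.45  1.93 -0.    0.75  0.53] F [-0.4 -0.2 -0.2] w 0.0855
d mm [  0.8  -1.8 105.8] w [ 0.0018  0.002  -0.0012] dist 106 deg 0.2
```

View pics/w10.png

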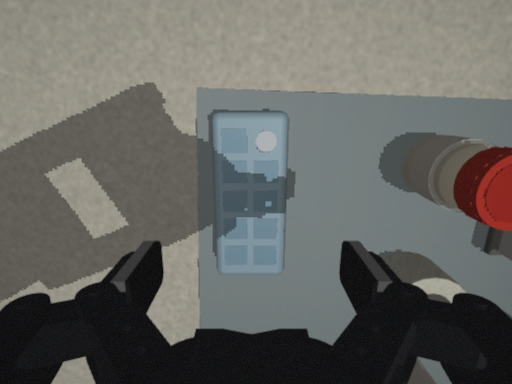

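Emit:
carry_out([
  {"dx":1,"dy":-1,"dz":20,"wx":0,"wy":0,"wz":0,"fingers":100},
  {"dx":2.5,"dy":-2.5,"dz":50,"wx":0,"wy":0,"wz":0,"fingers":100},
  {"dx":2.5,"dy":-2.5,"dz":75,"wx":0,"wy":0,"wz":0,"fingers":100},
  {"dx":2.5,"dy":-2.5,"dz":92,"wx":0,"wy":0,"wz":0,"fingers":100},
  {"dx":2.5,"dy":-2.5,"dz":102,"wx":0,"wy":0,"wz":0,"fingers":100},
  {"dx":2.5,"dy":-2.5,"dz":105,"wx":0,"wy":0,"wz":0,"fingers":100},
  {"dx":2.5,"dy":-2.5,"dz":105,"wx":0,"wy":0,"wz":0,"fingers":80},
  {"dx":2.5,"dy":-2.5,"dz":105,"wx":0,"wy":0,"wz":0,"fingers":40},
])

```text
time_s: 13.0
tcp_pos: [0.4386, 0.2846, 0.1807]
orientation: [0.698, 0.716, 0.001, 0.002]
ft_force: [0.9, 0.2, -0.2]
width: 0.064
```

Emit:
carry_out([
  {"dx":0,"dy":0,"dz":0,"wx":0,"wy":0,"wz":0,"fingers":40},
  {"dx":0,"dy":0,"dz":0,"wx":0,"wy":0,"wz":0,"fingers":40},
  {"dx":0,"dy":0,"dz":0,"wx":0,"wy":0,"wz":0,"fingers":40},
  {"dx":0,"dy":0,"dz":-5,"wx":0,"wy":0,"wz":0,"fingers":40},
  {"dx":0,"dy":0,"dz":-20,"wx":0,"wy":0,"wz":0,"fingers":40},
  {"dx":0,"dy":0,"dz":-50,"wx":0,"wy":0,"wz":0,"fingers":40},
  {"dx":0,"dy":0,"dz":-85,"wx":0,"wy":0,"wz":0,"fingers":40},
  {"dx":0,"dy":0,"dz":-120,"wx":0,"wy":0,"wz":0,"fingers":40},
])

```text
time_s: 13.67
tcp_pos: [0.4376, 0.2844, 0.3018]
orientation: [0.698, 0.716, -0.0, 0.001]
ft_force: [-0.1, 1.1, -1.1]
width: 0.0548
```

```bash
python3 plan.py 0.612 -0.20 0.20 12;python3 wl.py w11
```

```text
t 13.67 grasp [0.4378 0.2841 0.1468] jaw 1.4 tilt [ 0.0015 -0.0021] q [ 0.55  0.42  1.93 -0.    0.79  0.53] F [-0.1  1.1 -1.1] w 0.0548
d mm [-488.7  162.6  -51.9] w [ 0.0012  0.0023 -0.185 ] dist 518 deg 10.6
```

View pics/w11.png

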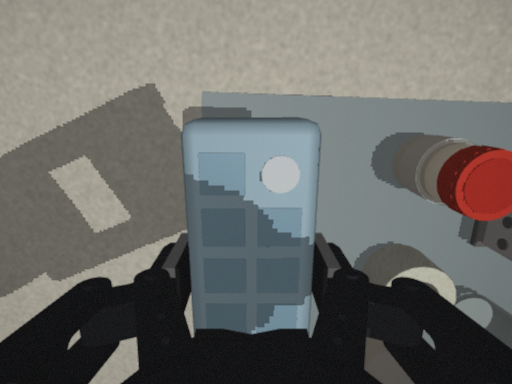

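Emit:
carry_out([
  {"dx":-15,"dy":2,"dz":-20,"wx":0,"wy":0,"wz":0,"fingers":40},
  {"dx":-40,"dy":8,"dz":-45,"wx":0,"wy":0,"wz":-0.02,"fingers":40},
  {"dx":-72,"dy":18,"dz":-65,"wx":0,"wy":0,"wz":-0.04,"fingers":40},
  {"dx":-108,"dy":30,"dz":-75,"wx":0,"wy":0,"wz":-0.06,"fingers":40},
  {"dx":-144,"dy":42,"dz":-75,"wx":0,"wy":0,"wz":-0.08,"fingers":40},
  {"dx":-180,"dy":54,"dz":-75,"wx":0,"wy":0,"wz":-0.1,"fingers":40},
  {"dx":-216,"dy":66,"dz":-75,"wx":0,"wy":0,"wz":-0.12,"fingers":40},
  {"dx":-252,"dy":78,"dz":-75,"wx":0,"wy":0,"wz":-0.14,"fingers":40},
])

```text
time_s: 14.38
tcp_pos: [0.5228, 0.0337, 0.3838]
orientation: [0.646, 0.763, 0.005, 0.003]
ft_force: [1.7, 0.5, -1.3]
width: 0.0549
```

```bash
python3 plan.py 0.6105 -0.198 0.19 12
```

```text
t 14.38 grasp [0.5244 0.0342 0.2288] jaw 9.5 tilt [0.0105 0.0033] q [ 0.04  0.3   1.87  0.    0.96 -0.13] F [ 1.7  0.5 -1.3] w 0.0549
d mm [-243.    47.8   38.9] w [ 0.0109 -0.0013 -0.0437] dist 251 deg 2.6
```

Emit:
carry_out([
  {"dx":-37,"dy":7,"dz":2,"wx":0.003,"wy":0,"wz":-0.01,"fingers":40},
  {"dx":-74,"dy":14,"dz":8,"wx":0.006,"wy":0,"wz":-0.02,"fingers":40},
  {"dx":-111,"dy":22,"dz":14,"wx":0.006,"wy":0,"wz":-0.03,"fingers":40},
  {"dx":-148,"dy":29,"dz":20,"wx":0.006,"wy":0,"wz":-0.04,"fingers":40},
  {"dx":-183,"dy":36,"dz":27,"wx":0.006,"wy":0,"wz":-0.044,"fingers":40},
  {"dx":-213,"dy":42,"dz":33,"wx":0.006,"wy":0,"wz":-0.044,"fingers":40},
  {"dx":-235,"dy":47,"dz":38,"wx":0.006,"wy":0,"wz":-0.044,"fingers":40},
  {"dx":-243,"dy":48,"dz":39,"wx":0.006,"wy":0,"wz":-0.044,"fingers":40},
])

```text
time_s: 15.05
tcp_pos: [0.611, -0.2008, 0.3439]
orientation: [0.63, 0.777, 0.002, 0.001]
ft_force: [0.1, 1.0, -2.1]
width: 0.0548
```

```bash
python3 wl.py w12; python3 fit.py | head -4;python3 plan.py 0.6105 -0.198 0.12 12
```

```text
first 5824 x [ 65.9 134.7] y [-28.9  25.4] z 56.3
  left edge y=-28.71 slope -0.07 deg; right y=25.32 slope -0.33 mid -1.71 at x 100.8
held 13112 x [20.2 64.7] y [-26.8  25.5] z 198.6
  left edge y=-26.97 slope -0.35 deg; right y=25.64 slope -0.08 mid -0.67 at x 43.0
t 15.15 grasp [ 0.611  -0.1985  0.1893] jaw 11.91 tilt [0.0036 0.0026] q [-0.33  0.52  1.63  0.    0.99 -0.54] F [-0.1  0.7 -1.9] w 0.0549
d mm [ 0.8 -0.  69.3] w [ 0.004  -0.0018 -0.0016] dist 69 deg 0.3
```

View pics/w12.png

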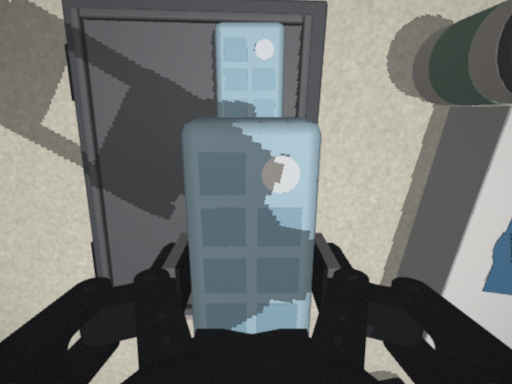

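Emit:
carry_out([
  {"dx":1,"dy":0,"dz":8,"wx":0.001,"wy":0,"wz":0,"fingers":40},
  {"dx":2,"dy":0,"dz":25,"wx":0.002,"wy":-0.001,"wz":0,"fingers":40},
  {"dx":3,"dy":-0.5,"dz":45,"wx":0.004,"wy":-0.002,"wz":0,"fingers":40},
  {"dx":3.5,"dy":-0.5,"dz":65,"wx":0.004,"wy":-0.002,"wz":0,"fingers":40},
  {"dx":3.5,"dy":-0.5,"dz":82,"wx":0.004,"wy":-0.002,"wz":0,"fingers":40},
  {"dx":3.5,"dy":-0.5,"dz":92,"wx":0.004,"wy":-0.002,"wz":0,"fingers":40},
  {"dx":3.5,"dy":-0.5,"dz":97,"wx":0.004,"wy":-0.002,"wz":0,"fingers":40},
  {"dx":3.5,"dy":-0.5,"dz":98,"wx":0.004,"wy":-0.002,"wz":0,"fingers":40},
])

```text
time_s: 15.82
tcp_pos: [0.6092, -0.1943, 0.2456]
orientation: [0.63, 0.777, -0.0, -0.001]
ft_force: [-0.2, 0.2, -2.7]
width: 0.0548
```

```bash
python3 wl.py w13; python3 fit.py | head -4;python3 plan.py 0.6105 -0.198 0.0783 12
```

```text
first 11839 x [ 65.9 118.8] y [-27.4  27.2] z 56.6
  left edge y=-27.44 slope -0.10 deg; right y=27.34 slope 0.08 mid -0.04 at x 93.8
held 13051 x [20.1 64.4] y [-26.8  25.4] z 101.1
  left edge y=-27.01 slope 0.05 deg; right y=25.55 slope 0.15 mid -0.76 at x 43.0
t 15.92 grasp [ 0.6099 -0.195   0.0919] jaw 11.94 tilt [ 0.0008 -0.0004] q [-0.33  0.65  1.68 -0.    0.82 -0.54] F [-0.3 -0.1 -1.3] w 0.055
d mm [-3.1  0.  13.6] w [ 0.0007  0.0005 -0.001 ] dist 14 deg 0.1
```

View pics/w13.png

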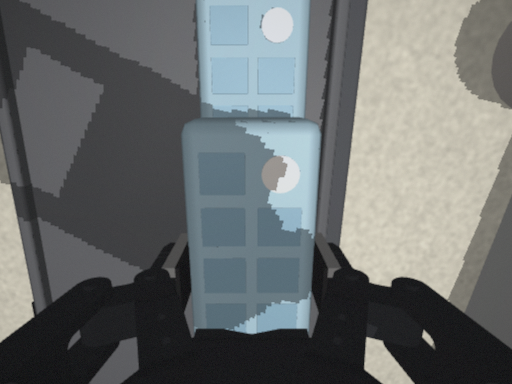

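Emit:
carry_out([
  {"dx":-0.3,"dy":0.4,"dz":4,"wx":0,"wy":0,"wz":0,"fingers":40},
  {"dx":-0.6,"dy":0.7,"dz":8,"wx":0,"wy":0,"wz":0,"fingers":40},
  {"dx":-0.6,"dy":0.7,"dz":11,"wx":0,"wy":0,"wz":0,"fingers":40},
  {"dx":-0.6,"dy":0.7,"dz":12.5,"wx":0,"wy":0,"wz":0,"fingers":40},
  {"dx":-0.6,"dy":0.7,"dz":13.5,"wx":0,"wy":0,"wz":0,"fingers":40},
  {"dx":-0.6,"dy":0.7,"dz":14,"wx":0,"wy":0,"wz":0,"fingers":40},
  {"dx":-0.6,"dy":0.7,"dz":14.3,"wx":0,"wy":0,"wz":0,"fingers":40},
  {"dx":-0.6,"dy":0.7,"dz":14.3,"wx":0,"wy":0,"wz":0,"fingers":40},
])

```text
time_s: 16.58
tcp_pos: [0.6109, -0.1955, 0.2358]
orientation: [0.63, 0.777, 0.0, 0.001]
ft_force: [-9.2, 3.5, 23.1]
width: 0.0548
```

```bash
python3 plan.py
```

```text
t 16.58 grasp [ 0.6113 -0.1957  0.0808] jaw 11.93 tilt [ 0.0022 -0.0008] q [-0.33  0.66  1.68 -0.    0.8  -0.54] F [-9.2  3.5 23.1] w 0.0548
```

Contact is at 23 N, so I'll ease off and release.

Emit:
carry_out([
  {"dx":0,"dy":0,"dz":-0.5,"wx":0,"wy":0,"wz":0,"fingers":40},
  {"dx":0,"dy":0,"dz":-0.8,"wx":0,"wy":0,"wz":0,"fingers":40},
  {"dx":0,"dy":0,"dz":-0.8,"wx":0,"wy":0,"wz":0,"fingers":66},
  {"dx":0,"dy":0,"dz":-0.8,"wx":0,"wy":0,"wz":0,"fingers":75},
  {"dx":0,"dy":0,"dz":-0.8,"wx":0,"wy":0,"wz":0,"fingers":90},
  {"dx":0,"dy":0,"dz":-0.8,"wx":0,"wy":0,"wz":0,"fingers":100},
  {"dx":0,"dy":0,"dz":-4,"wx":0,"wy":0,"wz":0,"fingers":100},
  {"dx":0,"dy":0,"dz":-15,"wx":0,"wy":0,"wz":0,"fingers":100},
])

```text
time_s: 17.25
tcp_pos: [0.6102, -0.1953, 0.2495]
orientation: [0.63, 0.777, -0.0, -0.0]
ft_force: [0.7, 0.4, 0.6]
width: 0.0853
```

Emit:
carry_out([
  {"dx":0,"dy":0,"dz":-30,"wx":0,"wy":0,"wz":0,"fingers":100},
  {"dx":0,"dy":0,"dz":-65,"wx":0,"wy":0,"wz":0,"fingers":100},
  {"dx":5,"dy":-10,"dz":-100,"wx":0,"wy":0,"wz":0,"fingers":100},
  {"dx":10,"dy":-20,"dz":-130,"wx":0,"wy":0,"wz":0,"fingers":100},
  {"dx":20,"dy":-30,"dz":-160,"wx":0,"wy":0,"wz":0,"fingers":100},
  {"dx":30,"dy":-40,"dz":-185,"wx":0,"wy":0,"wz":0,"fingers":100},
  {"dx":30,"dy":-40,"dz":-190,"wx":0,"wy":0,"wz":0,"fingers":100},
  {"dx":30,"dy":-40,"dz":-190,"wx":0,"wy":0,"wz":0,"fingers":100},
])

```text
time_s: 17.92
tcp_pos: [0.5651, -0.1742, 0.4429]
orientation: [0.63, 0.777, 0.001, 0.002]
ft_force: [-0.2, -0.0, -0.5]
width: 0.0857
```

```bash
python3 wl.py w14; python3 plan.py 0.5885 0.097 0.2 -90
```

```text
t 17.97 grasp [ 0.5653 -0.1744  0.2858] jaw 11.94 tilt [ 0.0016 -0.0006] q [-0.32  0.33  1.67 -0.    1.13 -0.53] F [-0.7  0.3 -1.5] w 0.0856
d mm [260.7  78.9  85.7] w [ 1.8000e-03 -6.0000e-04  1.7791e+00] dist 286 deg 101.9
```

View pics/w14.png

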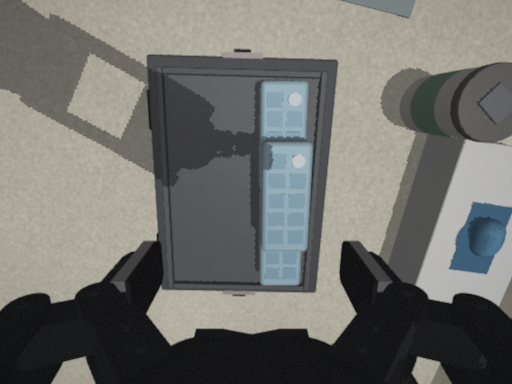

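The top pack straddles the joint. Measuring the carrier frame and wall from this view.

```bash
cat > car.py <<'E'
from h import *
def carrier(p,show=True):
    w=cloud(p)*1000; im=p['image'].astype(int); bl=im[...,0]-im[...,2]>15
    reg=(w[...,0]>430)&(w[...,0]<700)&(w[...,1]>-390)&(w[...,1]<-40)
    t=w[reg&~bl&(w[...,2]>26.5)&(w[...,2]<34)][:,:2].astype(np.float32)
    r=cv2.minAreaRect(t); out=[('lip',r)]
    m=(reg&bl&(w[...,2]>51)&(w[...,2]<61)).astype(np.uint8)
    n,l,st,_=cv2.connectedComponentsWithStats(m)
    for i in range(1,n):
        if st[i,4]>300: out.append(('low',cv2.minAreaRect(w[l==i][:,:2].astype(np.float32))))
    t=w[reg&bl&(w[...,2]>85)&(w[...,2]<97)][:,:2].astype(np.float32)
    if len(t)>300: out.append(('top',cv2.minAreaRect(t)))
    return out
if __name__=='__main__':
    import sys
    p=shot(sys.argv[1]); o=carrier(p)
    c=np.array(o[0][1][0]); a=np.radians(o[0][1][2]); a=a if abs(a)<.8 else a-np.pi/2
    for n,r in o:
        d=np.array(r[0])-c; print(n,[np.round(x,1) for x in r],'carrier xy',np.round([d@[np.cos(a),np.sin(a)],d@[-np.sin(a),np.cos(a)]],1))
E
python3 car.py wrist; python3 car.py top; python3 car.py scene
```

```text
lip [array([ 558.3, -212.1]), array([206.5, 301.3]), np.float64(10.5)] carrier xy [0. 0.]
low [array([ 594.2, -126.8]), array([ 54.9, 118.5]), np.float64(11.2)] carrier xy [50.8 77.4]
low [array([ 631.2, -296.1]), array([55.3, 58.6]), np.float64(11.8)] carrier xy [ 56.4 -95.8]
top [array([ 610.3, -194.8]), array([ 55.5, 129.7]), np.float64(12.0)] carrier xy [54.3  7.6]
lip [array([ 560., -213.]), array([205.9, 301.5]), np.float64(10.5)] carrier xy [0. 0.]
low [array([ 590.7, -101.2]), array([54.4, 66.7]), np.float64(12.3)] carrier xy [ 50.5 104.4]
top [array([ 606.8, -171.2]), array([55.2, 80.3]), np.float64(12.9)] carrier xy [53.6 32.7]
lip [array([ 563.5, -211.4]), array([208.4, 300.3]), np.float64(10.5)] carrier xy [0. 0.]
low [array([ 596. , -106.3]), array([56.8, 76.9]), np.float64(8.9)] carrier xy [51.1 97.5]
low [array([ 625.5, -242.2]), array([ 56.1, 169.1]), np.float64(11.5)] carrier xy [ 55.5 -41.5]
top [array([ 615.4, -194.9]), array([ 55.1, 129.5]), np.float64(11.7)] carrier xy [54.   6.8]
```

Emit:
carry_out([
  {"dx":22,"dy":7,"dz":0,"wx":0,"wy":0,"wz":0.115,"fingers":100},
  {"dx":44,"dy":13,"dz":0,"wx":0,"wy":0,"wz":0.23,"fingers":100},
  {"dx":66,"dy":20,"dz":0,"wx":0,"wy":0,"wz":0.345,"fingers":100},
  {"dx":88,"dy":26,"dz":0,"wx":0,"wy":0,"wz":0.46,"fingers":100},
  {"dx":110,"dy":33,"dz":0,"wx":0,"wy":0,"wz":0.575,"fingers":100},
  {"dx":132,"dy":40,"dz":0,"wx":0,"wy":0,"wz":0.69,"fingers":100},
  {"dx":154,"dy":46,"dz":0,"wx":0,"wy":0,"wz":0.805,"fingers":100},
  {"dx":176,"dy":53,"dz":0,"wx":0,"wy":0,"wz":0.92,"fingers":100},
])

```text
time_s: 18.78
tcp_pos: [0.5807, 0.0097, 0.4362]
orientation: [0.91, 0.414, -0.003, -0.002]
ft_force: [0.4, 0.5, 0.6]
width: 0.0854
```

```bash
python3 plan.py 0.5885 0.097 0.22 -90
```

```text
t 18.78 grasp [0.5797 0.0099 0.2812] jaw -41.13 tilt [-0.0064  0.001 ] q [-0.    0.32  1.7   0.    1.12  0.71] F [0.4 0.5 0.6] w 0.0854
d mm [ 71.1 -51.1  61.3] w [-0.0037  0.0056  0.853 ] dist 107 deg 48.9
```

Emit:
carry_out([
  {"dx":10,"dy":-7,"dz":5,"wx":0,"wy":0,"wz":0.12,"fingers":100},
  {"dx":20,"dy":-15,"dz":10,"wx":0,"wy":0,"wz":0.24,"fingers":100},
  {"dx":32,"dy":-23,"dz":20,"wx":0,"wy":0,"wz":0.36,"fingers":100},
  {"dx":44,"dy":-32,"dz":30,"wx":0,"wy":0,"wz":0.48,"fingers":100},
  {"dx":56,"dy":-40,"dz":40,"wx":0,"wy":0,"wz":0.6,"fingers":100},
  {"dx":66,"dy":-48,"dz":50,"wx":0,"wy":0,"wz":0.72,"fingers":100},
  {"dx":71,"dy":-51,"dz":60,"wx":0,"wy":0,"wz":0.83,"fingers":100},
  {"dx":71,"dy":-51,"dz":61,"wx":0,"wy":0,"wz":0.853,"fingers":100},
])

```text
time_s: 19.45
tcp_pos: [0.588, 0.0978, 0.3716]
orientation: [1.0, -0.002, -0.006, -0.0]
ft_force: [-0.5, -0.9, -0.4]
width: 0.0851
```

```bash
python3 wl.py w15 large_bottle_mid; python3 plan.py 0.5885 0.097 0.11 -90
```

```text
large_bottle_mid 0.8 [252. 188.] 4940 ztop 0.1324 med [587.7  97.7] rect [array([586.7,  97.5]), array([45.4, 45.5]), np.float64(38.7)]
t 19.55 grasp [0.587  0.0968 0.2186] jaw -89.84 tilt [-0.0097  0.0004] q [0.14 0.42 1.72 0.   1.01 1.71] F [-0.1 -0.4  0.2] w 0.0852
d mm [  1.1  -0.2 108.6] w [-0.0004  0.0097  0.0027] dist 109 deg 0.6
```

View pics/w15.png

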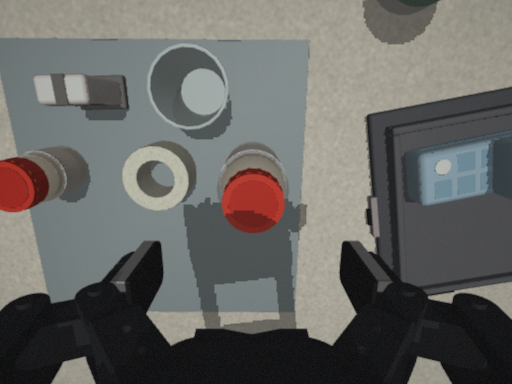

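Emit:
carry_out([
  {"dx":0,"dy":-0.5,"dz":20,"wx":0,"wy":0.005,"wz":0,"fingers":100},
  {"dx":0,"dy":-0.8,"dz":50,"wx":0,"wy":0.009,"wz":0,"fingers":100},
  {"dx":0,"dy":-0.8,"dz":80,"wx":0,"wy":0.009,"wz":0,"fingers":100},
  {"dx":0,"dy":-0.8,"dz":105,"wx":0,"wy":0.009,"wz":0,"fingers":100},
  {"dx":0,"dy":-0.8,"dz":122,"wx":0,"wy":0.009,"wz":0,"fingers":100},
  {"dx":0,"dy":-0.8,"dz":130,"wx":0,"wy":0.009,"wz":0,"fingers":100},
  {"dx":0,"dy":-0.8,"dz":132,"wx":0,"wy":0.009,"wz":0,"fingers":100},
  {"dx":0,"dy":-0.8,"dz":132,"wx":0,"wy":0.009,"wz":0,"fingers":100},
])

```text
time_s: 20.22
tcp_pos: [0.5875, 0.0972, 0.2418]
orientation: [1.0, 0.002, -0.0, -0.0]
ft_force: [0.2, 0.2, 0.4]
width: 0.0853
```

```bash
python3 wl.py w16; python3 plan.py 0.587 0.0975 0.086 -90
```

```text
t 20.27 grasp [0.5878 0.0975 0.0875] jaw -89.81 tilt [0.0005 0.0005] q [0.14 0.6  1.78 0.   0.76 1.71] F [0.  0.6 0.4] w 0.0856
d mm [-0.8 -0.1  1.5] w [-0.0005 -0.0005  0.0033] dist 2 deg 0.2
```

View pics/w16.png

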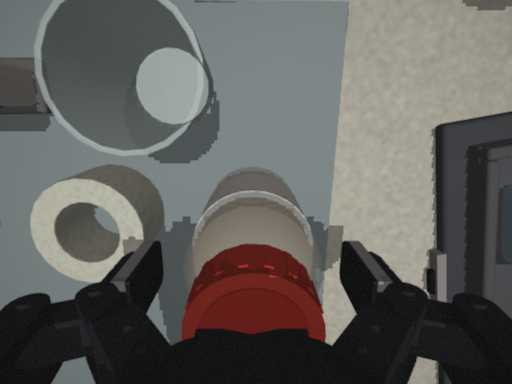

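The cap is centred between the pads at column 254. Gripping and lifting.

Emit:
carry_out([
  {"dx":-0.8,"dy":0,"dz":1,"wx":0,"wy":0,"wz":0,"fingers":85},
  {"dx":-0.8,"dy":0,"dz":1,"wx":0,"wy":0,"wz":0,"fingers":70},
  {"dx":-0.8,"dy":0,"dz":1,"wx":0,"wy":0,"wz":0,"fingers":45},
  {"dx":-0.8,"dy":0,"dz":1,"wx":0,"wy":0,"wz":0,"fingers":45},
  {"dx":-0.8,"dy":0,"dz":1,"wx":0,"wy":0,"wz":0,"fingers":45},
  {"dx":-0.8,"dy":0,"dz":1,"wx":0,"wy":0,"wz":0,"fingers":45},
  {"dx":-0.8,"dy":0,"dz":-3,"wx":0,"wy":0,"wz":0,"fingers":45},
  {"dx":-0.8,"dy":0,"dz":-12,"wx":0,"wy":0,"wz":0,"fingers":45},
])

```text
time_s: 20.93
tcp_pos: [0.5864, 0.0973, 0.2544]
orientation: [1.0, 0.002, -0.001, -0.0]
ft_force: [0.2, 0.3, -2.2]
width: 0.0602
```

Emit:
carry_out([
  {"dx":0,"dy":0,"dz":-15,"wx":0,"wy":0,"wz":0,"fingers":45},
  {"dx":0,"dy":0,"dz":-40,"wx":0,"wy":0,"wz":0,"fingers":45},
  {"dx":0,"dy":0,"dz":-70,"wx":0,"wy":0,"wz":0,"fingers":45},
  {"dx":0,"dy":0,"dz":-95,"wx":0,"wy":0,"wz":0,"fingers":45},
  {"dx":0,"dy":0,"dz":-115,"wx":0,"wy":0,"wz":0,"fingers":45},
  {"dx":0,"dy":0,"dz":-125,"wx":0,"wy":0,"wz":0,"fingers":45},
  {"dx":0,"dy":0,"dz":-130,"wx":0,"wy":0,"wz":0,"fingers":45},
  {"dx":0,"dy":0,"dz":-130,"wx":0,"wy":0,"wz":0,"fingers":45},
])

```text
time_s: 21.6
tcp_pos: [0.5865, 0.0973, 0.3853]
orientation: [1.0, 0.002, 0.0, -0.0]
ft_force: [-0.5, -0.9, -3.3]
width: 0.0603
```

```bash
python3 wl.py w17; python3 plan.py 0.5188 -0.1361 0.22 -79.5
```

```text
t 21.65 grasp [0.586  0.0973 0.2291] jaw -89.8 tilt [-0.0015  0.0003] q [0.14 0.4  1.72 0.   1.02 1.71] F [-0.4 -0.2 -3.5] w 0.06
d mm [-68.3 233.1   9.1] w [-0.0005  0.0015 -0.1797] dist 243 deg 10.3
```

View pics/w17.png

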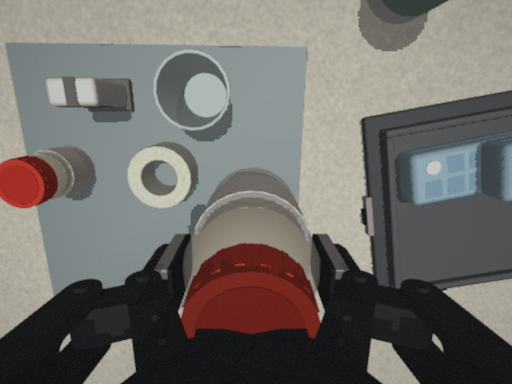

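Emit:
carry_out([
  {"dx":-5,"dy":14,"dz":0,"wx":0,"wy":0,"wz":-0.02,"fingers":45},
  {"dx":-13,"dy":42,"dz":0,"wx":0,"wy":0,"wz":-0.05,"fingers":45},
  {"dx":-22,"dy":76,"dz":0,"wx":0,"wy":0,"wz":-0.08,"fingers":45},
  {"dx":-32,"dy":110,"dz":0,"wx":0,"wy":0,"wz":-0.11,"fingers":45},
  {"dx":-42,"dy":144,"dz":0,"wx":0,"wy":0,"wz":-0.14,"fingers":45},
  {"dx":-51,"dy":176,"dz":0,"wx":0,"wy":0,"wz":-0.17,"fingers":45},
  {"dx":-60,"dy":203,"dz":0,"wx":0,"wy":0,"wz":-0.18,"fingers":45},
  {"dx":-65,"dy":222,"dz":0,"wx":0,"wy":0,"wz":-0.18,"fingers":45},
])

```text
time_s: 22.32
tcp_pos: [0.5204, -0.127, 0.3822]
orientation: [0.996, 0.091, -0.003, -0.001]
ft_force: [-0.4, -0.4, -3.3]
width: 0.0604
```

```bash
python3 plan.py 0.5188 -0.1361 0.125 -79.5
```

```text
t 22.32 grasp [ 0.5196 -0.1269  0.2272] jaw -79.52 tilt [-0.0053  0.0008] q [-0.26  0.32  1.84 -0.    0.98  1.13] F [-0.4 -0.4 -3.3] w 0.0604
d mm [ -2.7   8.8 102.2] w [-0.0018  0.005  -0.0003] dist 103 deg 0.3
```

Emit:
carry_out([
  {"dx":-1,"dy":4,"dz":8,"wx":0,"wy":0.001,"wz":0,"fingers":45},
  {"dx":-2,"dy":8,"dz":22,"wx":-0.001,"wy":0.002,"wz":0,"fingers":45},
  {"dx":-2.5,"dy":9,"dz":40,"wx":-0.002,"wy":0.004,"wz":0,"fingers":45},
  {"dx":-2.7,"dy":9,"dz":60,"wx":-0.002,"wy":0.005,"wz":0,"fingers":45},
  {"dx":-2.7,"dy":9,"dz":80,"wx":-0.002,"wy":0.005,"wz":0,"fingers":45},
  {"dx":-2.7,"dy":9,"dz":94,"wx":-0.002,"wy":0.005,"wz":0,"fingers":45},
  {"dx":-2.7,"dy":9,"dz":101,"wx":-0.002,"wy":0.005,"wz":0,"fingers":45},
  {"dx":-2.7,"dy":9,"dz":102,"wx":-0.002,"wy":0.005,"wz":0,"fingers":45},
])

```text
time_s: 22.98
tcp_pos: [0.518, -0.1355, 0.2775]
orientation: [0.996, 0.091, -0.002, -0.001]
ft_force: [0.4, -0.7, -2.5]
width: 0.06
```

```bash
python3 wl.py w18; python3 plan.py 0.5188 -0.1361 0.108 -79.5
```

```text
t 23.03 grasp [ 0.518  -0.1356  0.1236] jaw -79.5 tilt [-0.0031  0.0008] q [-0.28  0.48  1.91 -0.    0.76  1.11] F [ 0.9  0.5 -2.8] w 0.0604
d mm [ 0.3  0.5 15.6] w [-0.0013  0.0029  0.    ] dist 16 deg 0.2
```

View pics/w18.png

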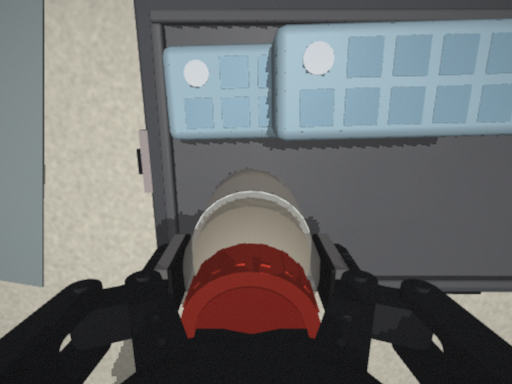

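Emit:
carry_out([
  {"dx":0.3,"dy":0.3,"dz":3,"wx":-0.001,"wy":0.003,"wz":0,"fingers":45},
  {"dx":0.3,"dy":0.3,"dz":6.5,"wx":-0.001,"wy":0.003,"wz":0,"fingers":45},
  {"dx":0.3,"dy":0.3,"dz":9.5,"wx":-0.001,"wy":0.003,"wz":0,"fingers":45},
  {"dx":0.3,"dy":0.3,"dz":12,"wx":-0.001,"wy":0.003,"wz":0,"fingers":45},
  {"dx":0.3,"dy":0.3,"dz":13.5,"wx":-0.001,"wy":0.003,"wz":0,"fingers":45},
  {"dx":0.3,"dy":0.3,"dz":14.5,"wx":-0.001,"wy":0.003,"wz":0,"fingers":45},
  {"dx":0.3,"dy":0.3,"dz":15.2,"wx":-0.001,"wy":0.003,"wz":0,"fingers":45},
  {"dx":0.3,"dy":0.3,"dz":15.5,"wx":-0.001,"wy":0.003,"wz":0,"fingers":45},
])

```text
time_s: 23.7
tcp_pos: [0.5189, -0.136, 0.2633]
orientation: [0.996, 0.091, 0.0, -0.0]
ft_force: [-0.7, 0.4, 2.3]
width: 0.0601
```

```bash
python3 plan.py
```

```text
t 23.7 grasp [ 0.5189 -0.1359  0.1083] jaw -79.51 tilt [0.0003 0.0003] q [-0.28  0.51  1.91  0.    0.73  1.11] F [-0.7  0.4  2.3] w 0.0601
```

Light contact, about 5 N. Releasing.

Emit:
carry_out([
  {"dx":0,"dy":0,"dz":0,"wx":0,"wy":0,"wz":0,"fingers":72},
  {"dx":0,"dy":0,"dz":0,"wx":0,"wy":0,"wz":0,"fingers":76},
  {"dx":0,"dy":0,"dz":0,"wx":0,"wy":0,"wz":0,"fingers":85},
  {"dx":0,"dy":0,"dz":0,"wx":0,"wy":0,"wz":0,"fingers":95},
  {"dx":0,"dy":0,"dz":0,"wx":0,"wy":0,"wz":0,"fingers":100},
  {"dx":0,"dy":0,"dz":-3,"wx":0,"wy":0,"wz":0,"fingers":100},
  {"dx":0,"dy":0,"dz":-12,"wx":0,"wy":0,"wz":0,"fingers":100},
  {"dx":0,"dy":0,"dz":-30,"wx":0,"wy":0,"wz":0,"fingers":100},
])

```text
time_s: 24.37
tcp_pos: [0.5182, -0.1358, 0.2926]
orientation: [0.996, 0.091, -0.001, -0.001]
ft_force: [0.1, -0.4, -0.1]
width: 0.0854
```

Emit:
carry_out([
  {"dx":0,"dy":0,"dz":-25,"wx":0,"wy":0,"wz":0,"fingers":100},
  {"dx":0,"dy":0,"dz":-50,"wx":0,"wy":0,"wz":0,"fingers":100},
  {"dx":0,"dy":0,"dz":-80,"wx":0,"wy":0,"wz":0,"fingers":100},
  {"dx":0,"dy":0,"dz":-105,"wx":0,"wy":0,"wz":0,"fingers":100},
  {"dx":5,"dy":-30,"dz":-115,"wx":0,"wy":0,"wz":0.02,"fingers":100},
  {"dx":12,"dy":-65,"dz":-115,"wx":0,"wy":0,"wz":0.05,"fingers":100},
  {"dx":18,"dy":-100,"dz":-115,"wx":0,"wy":0,"wz":0.1,"fingers":100},
  {"dx":25,"dy":-135,"dz":-115,"wx":0,"wy":0,"wz":0.14,"fingers":100},
])

```text
time_s: 25.03
tcp_pos: [0.5181, 0.0025, 0.4092]
orientation: [1.0, 0.02, -0.001, -0.001]
ft_force: [0.6, -0.2, -0.5]
width: 0.0854
```

```bash
python3 -c "
from h import *
p=shot('scene');cv2.imwrite('pics/s1.png',p['image'][80:300,60:400])"; python3 plan.py 0.589 0.3095 0.22 -90
```

```text
t 25.08 grasp [0.5178 0.0078 0.254 ] jaw -87.73 tilt [-0.0016  0.004 ] q [-0.01  0.26  1.86  0.    1.02  1.52] F [0.4 4.1 0. ] w 0.0853
d mm [  82.9 -299.2   35.1] w [-0.004   0.0016  0.0396] dist 312 deg 2.3
```

View pics/s1.png

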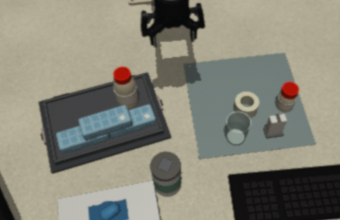

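The large bottle is standing before the first pack, at about (124,85) in the crop. Next is the small bottle.

Emit:
carry_out([
  {"dx":10,"dy":-37,"dz":3,"wx":-0.002,"wy":0,"wz":0.01,"fingers":100},
  {"dx":20,"dy":-74,"dz":6,"wx":-0.004,"wy":0.001,"wz":0.02,"fingers":100},
  {"dx":31,"dy":-112,"dz":10,"wx":-0.004,"wy":0.001,"wz":0.03,"fingers":100},
  {"dx":42,"dy":-150,"dz":15,"wx":-0.004,"wy":0.001,"wz":0.039,"fingers":100},
  {"dx":52,"dy":-188,"dz":20,"wx":-0.004,"wy":0.001,"wz":0.039,"fingers":100},
  {"dx":63,"dy":-226,"dz":25,"wx":-0.004,"wy":0.001,"wz":0.039,"fingers":100},
  {"dx":73,"dy":-262,"dz":30,"wx":-0.004,"wy":0.001,"wz":0.039,"fingers":100},
  {"dx":80,"dy":-290,"dz":35,"wx":-0.004,"wy":0.001,"wz":0.039,"fingers":100},
])

```text
time_s: 25.75
tcp_pos: [0.5867, 0.3031, 0.3758]
orientation: [1.0, 0.001, 0.0, -0.0]
ft_force: [-0.2, -0.1, -0.1]
width: 0.0855
```

Emit:
carry_out([
  {"dx":3,"dy":-12,"dz":0,"wx":0,"wy":0,"wz":0,"fingers":100},
  {"dx":3,"dy":-12,"dz":5,"wx":0,"wy":0,"wz":0,"fingers":100},
  {"dx":3,"dy":-12,"dz":20,"wx":0,"wy":0,"wz":0,"fingers":100},
  {"dx":3,"dy":-12,"dz":35,"wx":0,"wy":0,"wz":0,"fingers":100},
  {"dx":3,"dy":-12,"dz":45,"wx":0,"wy":0,"wz":0,"fingers":100},
  {"dx":3,"dy":-12,"dz":50,"wx":0,"wy":0,"wz":0,"fingers":100},
  {"dx":3,"dy":-12,"dz":50,"wx":0,"wy":0,"wz":0,"fingers":100},
  {"dx":3,"dy":-12,"dz":50,"wx":0,"wy":0,"wz":0,"fingers":100},
])

```text
time_s: 26.42
tcp_pos: [0.5899, 0.3145, 0.3262]
orientation: [1.0, 0.001, 0.0, -0.0]
ft_force: [0.3, 0.2, -0.2]
width: 0.0855
```

```bash
python3 wl.py w19 small_bottle_mid; python3 plan.py 0.589 0.3095 0.05 -90
```

```text
small_bottle_mid 0.82 [255. 198.] 4120 ztop 0.0904 med [589.6 310.9] rect [array([588.8, 310.6]), array([45.5, 45.6]), np.float64(37.1)]
t 26.52 grasp [0.5904 0.3152 0.1718] jaw -89.91 tilt [0.002  0.0016] q [0.47 0.57 1.58 0.   0.99 2.04] F [-0.8  0.4  0.5] w 0.0854
d mm [ -1.3   5.6 121.8] w [-0.0016 -0.002   0.0015] dist 122 deg 0.2
```

View pics/w19.png

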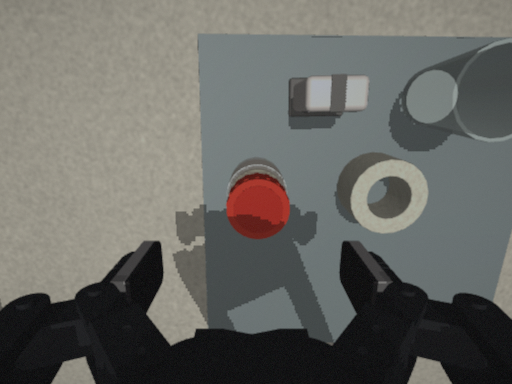

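Emit:
carry_out([
  {"dx":-0.5,"dy":2,"dz":15,"wx":0,"wy":0,"wz":0,"fingers":100},
  {"dx":-1.2,"dy":4.5,"dz":40,"wx":-0.001,"wy":-0.002,"wz":0,"fingers":100},
  {"dx":-1.2,"dy":4.5,"dz":70,"wx":-0.001,"wy":-0.002,"wz":0,"fingers":100},
  {"dx":-1.2,"dy":4.5,"dz":97,"wx":-0.001,"wy":-0.002,"wz":0,"fingers":100},
  {"dx":-1.2,"dy":4.5,"dz":115,"wx":-0.001,"wy":-0.002,"wz":0,"fingers":100},
  {"dx":-1.2,"dy":4.5,"dz":124,"wx":-0.001,"wy":-0.002,"wz":0,"fingers":100},
  {"dx":-1.2,"dy":4.5,"dz":127,"wx":-0.001,"wy":-0.002,"wz":0,"fingers":100},
  {"dx":-1.2,"dy":4.5,"dz":127,"wx":-0.001,"wy":-0.002,"wz":0,"fingers":100},
])

```text
time_s: 27.18
tcp_pos: [0.5894, 0.3108, 0.2]
orientation: [1.0, 0.001, 0.0, -0.0]
ft_force: [0.1, -0.1, -0.2]
width: 0.0851
```

```bash
python3 wl.py w20; python3 plan.py 0.589 0.3106 0.045 -90
```

```text
t 27.23 grasp [0.5899 0.3111 0.0458] jaw -89.91 tilt [0.0013 0.0012] q [0.47 0.74 1.62 0.   0.78 2.04] F [-0.4  0.1  0.8] w 0.085
d mm [-0.7  0.3  0.8] w [-0.0012 -0.0013  0.0015] dist 1 deg 0.1
```

View pics/w20.png

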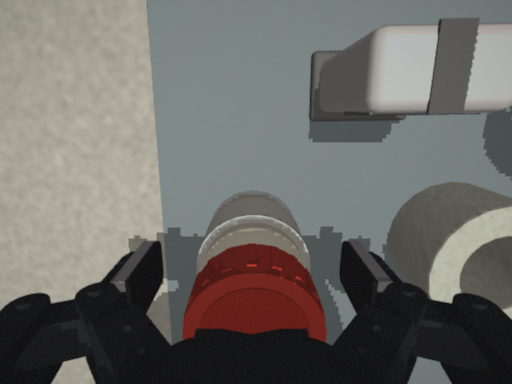

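The small bottle is centred (column 254) and the fingers are clear of the roll. Gripping and lifting.

Emit:
carry_out([
  {"dx":-0.7,"dy":0,"dz":0,"wx":0,"wy":0,"wz":0,"fingers":80},
  {"dx":-0.7,"dy":0,"dz":0,"wx":0,"wy":0,"wz":0,"fingers":65},
  {"dx":-0.7,"dy":0,"dz":0,"wx":0,"wy":0,"wz":0,"fingers":35},
  {"dx":-0.7,"dy":0,"dz":0,"wx":0,"wy":0,"wz":0,"fingers":35},
  {"dx":-0.7,"dy":0,"dz":0,"wx":0,"wy":0,"wz":0,"fingers":35},
  {"dx":-0.7,"dy":0,"dz":0,"wx":0,"wy":0,"wz":0,"fingers":35},
  {"dx":-0.7,"dy":0,"dz":0,"wx":0,"wy":0,"wz":0,"fingers":35},
  {"dx":-0.7,"dy":0,"dz":-4,"wx":0,"wy":0,"wz":0,"fingers":35},
])

```text
time_s: 27.9
tcp_pos: [0.589, 0.3109, 0.2054]
orientation: [1.0, 0.001, 0.001, -0.001]
ft_force: [0.2, -0.3, -0.6]
width: 0.0493
```

Emit:
carry_out([
  {"dx":0,"dy":0,"dz":-15,"wx":0,"wy":0,"wz":0,"fingers":35},
  {"dx":0,"dy":0,"dz":-40,"wx":0,"wy":0,"wz":0,"fingers":35},
  {"dx":0,"dy":0,"dz":-75,"wx":0,"wy":0,"wz":0,"fingers":35},
  {"dx":0,"dy":0,"dz":-110,"wx":0,"wy":0,"wz":0,"fingers":35},
  {"dx":0,"dy":0,"dz":-140,"wx":0,"wy":0,"wz":0,"fingers":35},
  {"dx":0,"dy":0,"dz":-165,"wx":0,"wy":0,"wz":0,"fingers":35},
  {"dx":0,"dy":0,"dz":-180,"wx":0,"wy":0,"wz":0,"fingers":35},
  {"dx":0,"dy":0,"dz":-180,"wx":0,"wy":0,"wz":0,"fingers":35},
])

```text
time_s: 28.57
tcp_pos: [0.5894, 0.3111, 0.3911]
orientation: [1.0, 0.001, 0.005, -0.003]
ft_force: [1.6, 0.4, -1.1]
width: 0.0494
```

```bash
python3 plan.py 0.5457 -0.2816 0.22 -79.5; python3 wl.py w21
```

```text
t 28.57 grasp [0.5908 0.3119 0.2361] jaw -89.91 tilt [0.009  0.0052] q [0.47 0.5  1.55 0.   1.09 2.04] F [ 1.6  0.4 -1.1] w 0.0494
d mm [-44.8 592.7  12.7] w [-0.0043 -0.0095 -0.1817] dist 595 deg 10.4
```

View pics/w21.png

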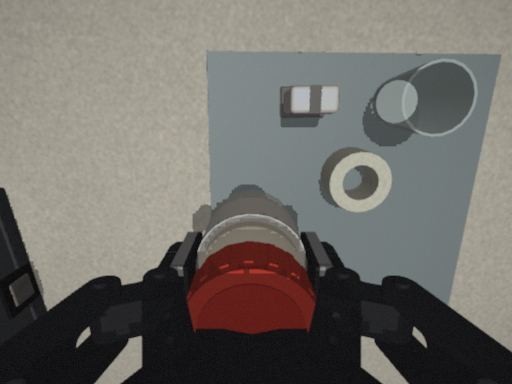

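Emit:
carry_out([
  {"dx":0,"dy":15,"dz":0,"wx":0,"wy":0,"wz":0,"fingers":35},
  {"dx":-2,"dy":45,"dz":0,"wx":-0.002,"wy":-0.002,"wz":-0.02,"fingers":35},
  {"dx":-5,"dy":82,"dz":0,"wx":-0.002,"wy":-0.004,"wz":-0.04,"fingers":35},
  {"dx":-8,"dy":120,"dz":0,"wx":-0.002,"wy":-0.005,"wz":-0.06,"fingers":35},
  {"dx":-11,"dy":158,"dz":0,"wx":-0.002,"wy":-0.005,"wz":-0.08,"fingers":35},
  {"dx":-14,"dy":196,"dz":0,"wx":-0.002,"wy":-0.005,"wz":-0.1,"fingers":35},
  {"dx":-17,"dy":234,"dz":0,"wx":-0.002,"wy":-0.005,"wz":-0.11,"fingers":35},
  {"dx":-20,"dy":272,"dz":0,"wx":-0.002,"wy":-0.005,"wz":-0.12,"fingers":35},
])

```text
time_s: 29.28
tcp_pos: [0.5679, 0.0364, 0.3857]
orientation: [0.998, 0.061, -0.001, -0.001]
ft_force: [0.4, -0.2, -1.2]
width: 0.0493
```

```bash
python3 plan.py 0.5457 -0.2816 0.23 -79.5
```

```text
t 29.28 grasp [0.5676 0.0365 0.2307] jaw -83.0 tilt [-0.0021  0.001 ] q [0.04 0.37 1.77 0.   1.01 1.49] F [ 0.4 -0.2 -1.2] w 0.0493
d mm [-60.8 312.9   0.4] w [-0.0013  0.0019 -0.0611] dist 319 deg 3.5
```

Emit:
carry_out([
  {"dx":-7,"dy":37,"dz":0,"wx":0,"wy":0,"wz":-0.01,"fingers":35},
  {"dx":-14,"dy":74,"dz":0,"wx":0,"wy":0,"wz":-0.02,"fingers":35},
  {"dx":-22,"dy":112,"dz":0,"wx":0,"wy":0,"wz":-0.03,"fingers":35},
  {"dx":-29,"dy":150,"dz":0,"wx":0,"wy":0,"wz":-0.04,"fingers":35},
  {"dx":-36,"dy":188,"dz":0,"wx":0,"wy":0,"wz":-0.05,"fingers":35},
  {"dx":-44,"dy":226,"dz":0,"wx":0,"wy":0,"wz":-0.06,"fingers":35},
  {"dx":-51,"dy":262,"dz":0,"wx":0,"wy":0,"wz":-0.06,"fingers":35},
  {"dx":-57,"dy":290,"dz":0,"wx":0,"wy":0,"wz":-0.06,"fingers":35},
])

```text
time_s: 29.95
tcp_pos: [0.545, -0.2614, 0.3837]
orientation: [0.996, 0.09, -0.002, -0.001]
ft_force: [0.2, 0.2, -0.3]
width: 0.0492
```

```bash
python3 plan.py 0.5457 -0.2816 0.085 -79.5
```

```text
t 29.95 grasp [ 0.5442 -0.2611  0.2287] jaw -79.64 tilt [-0.0048  0.0017] q [-0.47  0.42  1.69 -0.    1.04  0.92] F [ 0.2  0.2 -0.3] w 0.0492
d mm [ -2.3  20.4 143.7] w [-0.0026  0.0045 -0.0024] dist 145 deg 0.3
```

Emit:
carry_out([
  {"dx":-1,"dy":12,"dz":3,"wx":-0.001,"wy":0.002,"wz":0,"fingers":35},
  {"dx":-2,"dy":19,"dz":15,"wx":-0.002,"wy":0.004,"wz":-0.002,"fingers":35},
  {"dx":-2.3,"dy":20.4,"dz":40,"wx":-0.002,"wy":0.004,"wz":-0.002,"fingers":35},
  {"dx":-2.3,"dy":20.4,"dz":70,"wx":-0.002,"wy":0.004,"wz":-0.002,"fingers":35},
  {"dx":-2.3,"dy":20.4,"dz":98,"wx":-0.002,"wy":0.004,"wz":-0.002,"fingers":35},
  {"dx":-2.3,"dy":20.4,"dz":120,"wx":-0.002,"wy":0.004,"wz":-0.002,"fingers":35},
  {"dx":-2.3,"dy":20.4,"dz":135,"wx":-0.002,"wy":0.004,"wz":-0.002,"fingers":35},
  {"dx":-2.3,"dy":20.4,"dz":140,"wx":-0.002,"wy":0.004,"wz":-0.002,"fingers":35},
])

```text
time_s: 30.62
tcp_pos: [0.544, -0.2796, 0.2392]
orientation: [0.996, 0.092, -0.003, -0.002]
ft_force: [-0.9, 1.1, -1.9]
width: 0.0491
```

```bash
python3 plan.py 0.5457 -0.2816 0.0665 -79.5; python3 wl.py w22
```

```text
t 30.62 grasp [ 0.5429 -0.2789  0.0842] jaw -79.46 tilt [-0.007   0.0043] q [-0.49  0.63  1.74  0.    0.78  0.89] F [-0.9  1.1 -1.9] w 0.0491
d mm [ 1.4  2.4 17.6] w [-0.0055  0.0061  0.0007] dist 18 deg 0.5
```

View pics/w22.png

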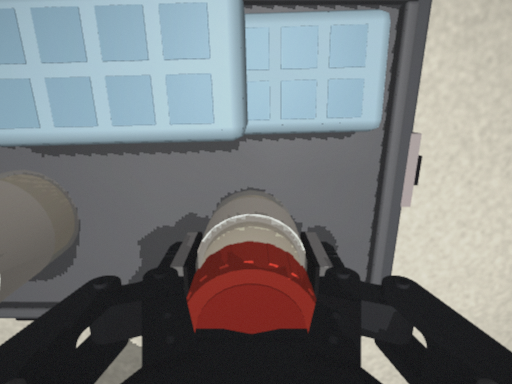

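Emit:
carry_out([
  {"dx":0.7,"dy":1,"dz":3,"wx":-0.003,"wy":0.003,"wz":0,"fingers":35},
  {"dx":1.4,"dy":2,"dz":7,"wx":-0.005,"wy":0.006,"wz":0,"fingers":35},
  {"dx":1.4,"dy":2,"dz":11,"wx":-0.005,"wy":0.006,"wz":0,"fingers":35},
  {"dx":1.4,"dy":2,"dz":14,"wx":-0.005,"wy":0.006,"wz":0,"fingers":35},
  {"dx":1.4,"dy":2,"dz":16,"wx":-0.005,"wy":0.006,"wz":0,"fingers":35},
  {"dx":1.4,"dy":2,"dz":17,"wx":-0.005,"wy":0.006,"wz":0,"fingers":35},
  {"dx":1.4,"dy":2,"dz":17.7,"wx":-0.005,"wy":0.006,"wz":0,"fingers":35},
  {"dx":1.4,"dy":2,"dz":18,"wx":-0.005,"wy":0.006,"wz":0,"fingers":35},
])

```text
time_s: 31.33
tcp_pos: [0.546, -0.2816, 0.2226]
orientation: [0.996, 0.092, 0.0, 0.0]
ft_force: [-3.1, 1.2, 7.7]
width: 0.0497
```

```bash
python3 plan.py  0.5457 -0.2816 0.0665 -79.5
```

```text
t 31.33 grasp [ 0.5461 -0.2816  0.0676] jaw -79.47 tilt [ 0.0008 -0.0001] q [-0.5   0.65  1.74  0.    0.74  0.89] F [-3.1  1.2  7.7] w 0.0497
d mm [-0.3 -0.1  1.1] w [ 0.0002 -0.0007  0.0005] dist 1 deg 0.1
```

Emit:
carry_out([
  {"dx":0,"dy":0,"dz":-0.4,"wx":0,"wy":0,"wz":0,"fingers":35},
  {"dx":0,"dy":0,"dz":-0.4,"wx":0,"wy":0,"wz":0,"fingers":60},
  {"dx":0,"dy":0,"dz":-0.4,"wx":0,"wy":0,"wz":0,"fingers":68},
  {"dx":0,"dy":0,"dz":-0.4,"wx":0,"wy":0,"wz":0,"fingers":85},
  {"dx":0,"dy":0,"dz":-0.4,"wx":0,"wy":0,"wz":0,"fingers":95},
  {"dx":0,"dy":0,"dz":-0.4,"wx":0,"wy":0,"wz":0,"fingers":95},
  {"dx":0,"dy":0,"dz":-5,"wx":0,"wy":0,"wz":0,"fingers":95},
  {"dx":0,"dy":0,"dz":-15,"wx":0,"wy":0,"wz":0,"fingers":95},
])

```text
time_s: 32.0
tcp_pos: [0.5455, -0.2813, 0.237]
orientation: [0.996, 0.092, -0.001, -0.001]
ft_force: [-1.0, 0.1, -0.5]
width: 0.0808
```

Emit:
carry_out([
  {"dx":0,"dy":0,"dz":-20,"wx":0,"wy":0,"wz":0,"fingers":95},
  {"dx":0,"dy":0,"dz":-50,"wx":0,"wy":0,"wz":0,"fingers":95},
  {"dx":0,"dy":0,"dz":-90,"wx":0,"wy":0,"wz":0,"fingers":95},
  {"dx":0,"dy":0,"dz":-130,"wx":0,"wy":0,"wz":0,"fingers":95},
  {"dx":0,"dy":0,"dz":-165,"wx":0,"wy":0,"wz":0,"fingers":95},
  {"dx":0,"dy":-20,"dz":-180,"wx":0,"wy":0,"wz":-0.1,"fingers":95},
  {"dx":0,"dy":-50,"dz":-180,"wx":0,"wy":0,"wz":-0.2,"fingers":95},
  {"dx":0,"dy":-85,"dz":-180,"wx":0,"wy":0,"wz":-0.3,"fingers":95},
])

```text
time_s: 32.67
tcp_pos: [0.5303, -0.1981, 0.42]
orientation: [0.971, 0.241, 0.002, 0.001]
ft_force: [0.2, -0.1, -0.3]
width: 0.081
```

```bash
python3 plan.py 0.67 0.254 0.22 0; python3 wl.py w23
```

```text
t 32.67 grasp [ 0.5308 -0.1983  0.265 ] jaw -62.12 tilt [ 0.0034 -0.001 ] q [-0.38  0.32  1.75  0.    1.07  0.71] F [ 0.2 -0.1 -0.3] w 0.081
d mm [ 334.8 -334.4   45. ] w [ 3.6000e-03 -9.0000e-04 -1.0842e+00] dist 475 deg 62.1
```

View pics/w23.png

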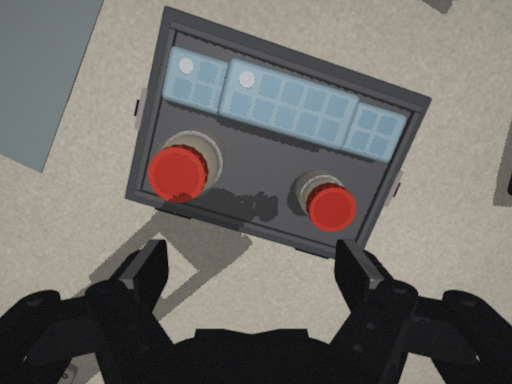

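Both bottles stand upright: large at (180,170), small at (330,205), with a clear gap between them. Next is the logger.

Emit:
carry_out([
  {"dx":25,"dy":-25,"dz":0,"wx":0,"wy":0,"wz":-0.08,"fingers":95},
  {"dx":50,"dy":-50,"dz":0,"wx":0,"wy":0,"wz":-0.16,"fingers":95},
  {"dx":76,"dy":-76,"dz":0,"wx":0,"wy":0,"wz":-0.25,"fingers":95},
  {"dx":102,"dy":-102,"dz":0,"wx":0,"wy":0,"wz":-0.34,"fingers":95},
  {"dx":128,"dy":-128,"dz":0,"wx":0,"wy":0,"wz":-0.43,"fingers":95},
  {"dx":154,"dy":-154,"dz":0,"wx":0,"wy":0,"wz":-0.52,"fingers":95},
  {"dx":180,"dy":-180,"dz":0,"wx":0,"wy":0,"wz":-0.61,"fingers":95},
  {"dx":206,"dy":-206,"dz":0,"wx":0,"wy":0,"wz":-0.7,"fingers":95},
])

```text
time_s: 33.38
tcp_pos: [0.6118, 0.0882, 0.4205]
orientation: [0.825, 0.564, 0.001, -0.002]
ft_force: [1.5, 0.1, 0.6]
width: 0.0811
```

```bash
python3 plan.py 0.671 0.254 0.18 1.5
```

```text
t 33.38 grasp [0.6118 0.0888 0.2655] jaw -21.27 tilt [-0.0004  0.0036] q [0.12 0.4  1.63 0.   1.11 0.49] F [1.5 0.1 0.6] w 0.0811
d mm [175.6  -4.8  86.1] w [-0.001  -0.0035 -0.3975] dist 196 deg 22.8
```

Emit:
carry_out([
  {"dx":32,"dy":-1,"dz":3,"wx":0,"wy":0,"wz":-0.08,"fingers":95},
  {"dx":68,"dy":-2,"dz":12,"wx":0,"wy":-0.001,"wz":-0.16,"fingers":95},
  {"dx":104,"dy":-3,"dz":25,"wx":0,"wy":-0.002,"wz":-0.24,"fingers":95},
  {"dx":138,"dy":-4,"dz":40,"wx":-0.001,"wy":-0.003,"wz":-0.32,"fingers":90},
  {"dx":162,"dy":-5,"dz":58,"wx":-0.001,"wy":-0.003,"wz":-0.38,"fingers":80},
  {"dx":173,"dy":-5,"dz":74,"wx":-0.001,"wy":-0.003,"wz":-0.397,"fingers":80},
  {"dx":176,"dy":-5,"dz":84,"wx":-0.001,"wy":-0.003,"wz":-0.397,"fingers":80},
  {"dx":176,"dy":-5,"dz":86,"wx":-0.001,"wy":-0.003,"wz":-0.397,"fingers":80},
])

```text
time_s: 34.05
tcp_pos: [0.6703, 0.2548, 0.3331]
orientation: [0.698, 0.716, -0.001, -0.001]
ft_force: [-0.3, 0.9, -0.2]
width: 0.0687
```

```bash
python3 wl.py w24 logger_mid; python3 plan.py 0.671 0.254 0.062 1.5
```

```text
logger_mid 0.67 [250. 186.] 2284 ztop 0.08 med [668.5 258.3] rect [array([668.5, 256.8]), array([24.3, 42.7]), np.float64(0.7)]
t 34.15 grasp [0.6705 0.2536 0.1801] jaw 1.41 tilt [-0.001  -0.0001] q [0.34 0.63 1.45 0.   1.06 0.32] F [-0.6 -0.1  0.1] w 0.0683
d mm [  0.4   0.4 118.1] w [-0.001   0.0001 -0.0015] dist 118 deg 0.1
```

View pics/w24.png

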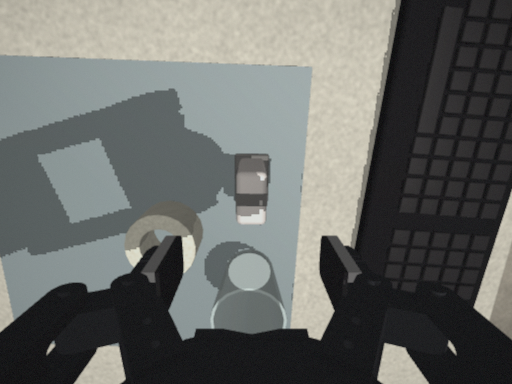

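Emit:
carry_out([
  {"dx":1,"dy":-1,"dz":12,"wx":0,"wy":0,"wz":0,"fingers":75},
  {"dx":2.5,"dy":-2,"dz":35,"wx":0,"wy":0,"wz":0,"fingers":75},
  {"dx":2.5,"dy":-2,"dz":63,"wx":0,"wy":0,"wz":0,"fingers":75},
  {"dx":2.5,"dy":-2,"dz":90,"wx":0,"wy":0,"wz":0,"fingers":75},
  {"dx":2.5,"dy":-2,"dz":108,"wx":0,"wy":0,"wz":0,"fingers":75},
  {"dx":2.5,"dy":-2,"dz":117,"wx":0,"wy":0,"wz":0,"fingers":75},
  {"dx":2.5,"dy":-2,"dz":120,"wx":0,"wy":0,"wz":0,"fingers":75},
  {"dx":2.5,"dy":-2,"dz":120,"wx":0,"wy":0,"wz":0,"fingers":75},
])

```text
time_s: 34.82
tcp_pos: [0.6687, 0.2554, 0.2153]
orientation: [0.699, 0.715, -0.0, -0.0]
ft_force: [-0.6, 0.5, 0.5]
width: 0.0639
```

```bash
python3 wl.py w25; python3 plan.py 0.6685 0.2563 0.06 1.5
```

```text
t 34.87 grasp [0.6692 0.2558 0.0613] jaw 1.37 tilt [0.0005 0.0004] q [0.35 0.78 1.49 0.   0.87 0.32] F [ 0.  -0.6  0.2] w 0.064
d mm [ 0.6 -0.6  1.3] w [ 0.0006 -0.0004 -0.0022] dist 2 deg 0.1
```

View pics/w25.png

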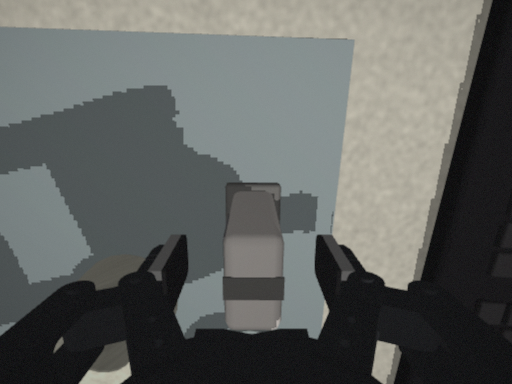

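The logger (columns 223–283) is centred between the pads. Gripping.

Emit:
carry_out([
  {"dx":0.5,"dy":0,"dz":0.5,"wx":0,"wy":0,"wz":0,"fingers":60},
  {"dx":0.5,"dy":0,"dz":0.5,"wx":0,"wy":0,"wz":0,"fingers":45},
  {"dx":0.5,"dy":0,"dz":0.5,"wx":0,"wy":0,"wz":0,"fingers":35},
  {"dx":0.5,"dy":0,"dz":0.5,"wx":0,"wy":0,"wz":0,"fingers":20},
  {"dx":0.5,"dy":0,"dz":0.5,"wx":0,"wy":0,"wz":0,"fingers":10},
  {"dx":0.5,"dy":0,"dz":0.5,"wx":0,"wy":0,"wz":0,"fingers":10},
  {"dx":0.5,"dy":0,"dz":0.5,"wx":0,"wy":0,"wz":0,"fingers":10},
  {"dx":0.5,"dy":0,"dz":0.5,"wx":0,"wy":0,"wz":0,"fingers":10},
])

```text
time_s: 35.53
tcp_pos: [0.6695, 0.2565, 0.217]
orientation: [0.699, 0.716, 0.001, 0.0]
ft_force: [-0.6, -0.3, 5.3]
width: 0.0237
```

Emit:
carry_out([
  {"dx":0,"dy":0,"dz":0,"wx":0,"wy":0,"wz":0,"fingers":10},
  {"dx":0,"dy":0,"dz":-5,"wx":0,"wy":0,"wz":0,"fingers":10},
  {"dx":0,"dy":0,"dz":-25,"wx":0,"wy":0,"wz":0,"fingers":10},
  {"dx":0,"dy":0,"dz":-55,"wx":0,"wy":0,"wz":0,"fingers":10},
  {"dx":0,"dy":0,"dz":-90,"wx":0,"wy":0,"wz":0,"fingers":10},
  {"dx":0,"dy":0,"dz":-125,"wx":0,"wy":0,"wz":0,"fingers":10},
  {"dx":0,"dy":0,"dz":-155,"wx":0,"wy":0,"wz":0,"fingers":10},
  {"dx":0,"dy":0,"dz":-180,"wx":0,"wy":0,"wz":0,"fingers":10},
])

```text
time_s: 36.2
tcp_pos: [0.6691, 0.2563, 0.3998]
orientation: [0.699, 0.716, 0.002, 0.001]
ft_force: [1.3, -0.2, -0.4]
width: 0.0233
```

```bash
python3 wl.py w26;  python3 plan.py 0.5328 -0.2118 0.25 10.5
```

```text
t 36.25 grasp [0.6719 0.2574 0.2503] jaw 1.38 tilt [0.0109 0.0042] q [0.35 0.56 1.41 0.   1.17 0.32] F [2.8 0.6 2.6] w 0.0236
d mm [-465.1 -148.7   -3.1] w [ 0.0113 -0.003  -0.1591] dist 488 deg 9.1
```

View pics/w26.png

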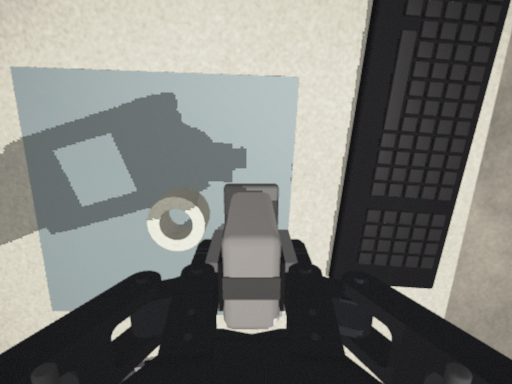

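Emit:
carry_out([
  {"dx":-15,"dy":-5,"dz":0,"wx":0,"wy":0,"wz":0,"fingers":10},
  {"dx":-45,"dy":-14,"dz":0,"wx":0.002,"wy":0,"wz":-0.02,"fingers":10},
  {"dx":-80,"dy":-26,"dz":0,"wx":0.004,"wy":-0.002,"wz":-0.04,"fingers":10},
  {"dx":-116,"dy":-37,"dz":0,"wx":0.004,"wy":-0.002,"wz":-0.06,"fingers":10},
  {"dx":-152,"dy":-49,"dz":0,"wx":0.004,"wy":-0.002,"wz":-0.08,"fingers":10},
  {"dx":-188,"dy":-60,"dz":0,"wx":0.004,"wy":-0.002,"wz":-0.1,"fingers":10},
  {"dx":-224,"dy":-72,"dz":0,"wx":0.004,"wy":-0.002,"wz":-0.12,"fingers":10},
  {"dx":-260,"dy":-83,"dz":0,"wx":0.004,"wy":-0.002,"wz":-0.14,"fingers":10},
])

```text
time_s: 36.92
tcp_pos: [0.5918, -0.0072, 0.4026]
orientation: [0.646, 0.763, 0.002, 0.001]
ft_force: [-0.3, -0.4, -1.4]
width: 0.0233
```

```bash
python3 plan.py 0.5328 -0.2118 0.24 10.5
```

```text
t 36.92 grasp [ 0.5926 -0.0069  0.2476] jaw 9.47 tilt [0.0052 0.0017] q [-0.03  0.38  1.71  0.    1.05 -0.2 ] F [-0.3 -0.4 -1.4] w 0.0233
d mm [-192.1  -91.9    6.9] w [ 0.0054 -0.0007 -0.018 ] dist 213 deg 1.1
```

Emit:
carry_out([
  {"dx":-34,"dy":-16,"dz":1,"wx":0.002,"wy":0,"wz":-0.005,"fingers":10},
  {"dx":-68,"dy":-32,"dz":2,"wx":0.003,"wy":0,"wz":-0.01,"fingers":10},
  {"dx":-102,"dy":-49,"dz":3,"wx":0.003,"wy":0,"wz":-0.018,"fingers":10},
  {"dx":-134,"dy":-64,"dz":4,"wx":0.003,"wy":0,"wz":-0.018,"fingers":10},
  {"dx":-161,"dy":-77,"dz":5,"wx":0.003,"wy":0,"wz":-0.018,"fingers":10},
  {"dx":-181,"dy":-87,"dz":6,"wx":0.003,"wy":0,"wz":-0.018,"fingers":10},
  {"dx":-190,"dy":-91,"dz":7,"wx":0.003,"wy":0,"wz":-0.018,"fingers":10},
  {"dx":-192,"dy":-92,"dz":7,"wx":0.003,"wy":0,"wz":-0.018,"fingers":10},
])

```text
time_s: 37.58
tcp_pos: [0.5314, -0.2134, 0.3942]
orientation: [0.64, 0.768, 0.001, -0.0]
ft_force: [0.4, 0.2, -0.2]
width: 0.0239
```

```bash
python3 wl.py w27 large_bottle_mid;  python3 plan.py 0.5328 -0.2118 0.12 10.5
```

```text
large_bottle_mid 0.93 [251.  92.] 4922 ztop 0.1524 med [ 516.7 -135.5] rect [array([ 516.8, -136.1]), array([45.7, 45.9]), np.float64(74.2)]
t 37.68 grasp [ 0.5325 -0.2114  0.2395] jaw 10.44 tilt [0.0013 0.0018] q [-0.4   0.36  1.76  0.    1.03 -0.58] F [ 0.5  0.  -0.1] w 0.0231
d mm [ -0.4   0.3 119.5] w [ 0.0017 -0.0016 -0.0011] dist 119 deg 0.1
```

View pics/w27.png

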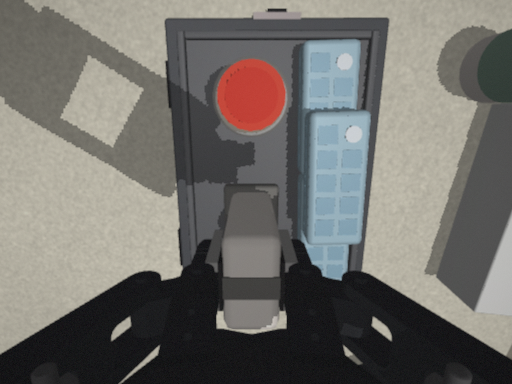

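Emit:
carry_out([
  {"dx":-1,"dy":0.3,"dz":10,"wx":0.001,"wy":-0.001,"wz":0,"fingers":10},
  {"dx":-1.5,"dy":0.3,"dz":30,"wx":0.001,"wy":-0.001,"wz":0,"fingers":10},
  {"dx":-1.5,"dy":0.3,"dz":55,"wx":0.001,"wy":-0.001,"wz":0,"fingers":10},
  {"dx":-1.5,"dy":0.3,"dz":80,"wx":0.001,"wy":-0.001,"wz":0,"fingers":10},
  {"dx":-1.5,"dy":0.3,"dz":103,"wx":0.001,"wy":-0.001,"wz":0,"fingers":10},
  {"dx":-1.5,"dy":0.3,"dz":122,"wx":0.001,"wy":-0.001,"wz":0,"fingers":10},
  {"dx":-1.5,"dy":0.3,"dz":135,"wx":0.001,"wy":-0.001,"wz":0,"fingers":10},
  {"dx":-1.5,"dy":0.3,"dz":140,"wx":0.001,"wy":-0.001,"wz":0,"fingers":10},
])

```text
time_s: 38.35
tcp_pos: [0.5326, -0.2114, 0.252]
orientation: [0.639, 0.769, -0.0, -0.002]
ft_force: [0.1, -0.3, -0.7]
width: 0.0234
```

```bash
python3 wl.py w28;  python3 plan.py 0.533 -0.213 0.083 10.5
```

```text
t 38.4 grasp [ 0.5323 -0.2114  0.0973] jaw 10.51 tilt [-0.0025  0.002 ] q [-0.4   0.56  1.83  0.    0.75 -0.58] F [ 0.3 -0.6 -1.4] w 0.0231
d mm [-1.4  0.1 14.2] w [-0.0021 -0.0025  0.0002] dist 14 deg 0.2
```

View pics/w28.png

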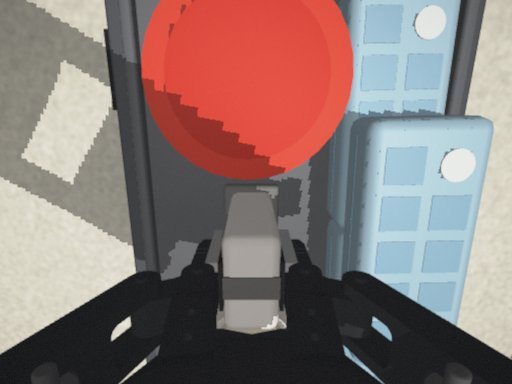

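Emit:
carry_out([
  {"dx":-0.5,"dy":0,"dz":3,"wx":-0.002,"wy":-0.002,"wz":0,"fingers":10},
  {"dx":-1,"dy":0,"dz":6,"wx":-0.002,"wy":-0.002,"wz":0,"fingers":10},
  {"dx":-1,"dy":0,"dz":9,"wx":-0.002,"wy":-0.002,"wz":0,"fingers":10},
  {"dx":-1,"dy":0,"dz":11.5,"wx":-0.002,"wy":-0.002,"wz":0,"fingers":10},
  {"dx":-1,"dy":0,"dz":13,"wx":-0.002,"wy":-0.002,"wz":0,"fingers":10},
  {"dx":-1,"dy":0,"dz":14,"wx":-0.002,"wy":-0.002,"wz":0,"fingers":10},
  {"dx":-1,"dy":0,"dz":14.5,"wx":-0.002,"wy":-0.002,"wz":0,"fingers":10},
  {"dx":-1,"dy":0,"dz":14.5,"wx":-0.002,"wy":-0.002,"wz":0,"fingers":10},
])

```text
time_s: 39.07
tcp_pos: [0.5329, -0.2127, 0.2378]
orientation: [0.639, 0.769, 0.0, -0.0]
ft_force: [-0.6, -0.6, -1.1]
width: 0.023
```

```bash
python3 plan.py 0.533 -0.213 0.083 10.5
```

```text
t 39.07 grasp [ 0.5329 -0.2127  0.0828] jaw 10.51 tilt [-0.      0.0004] q [-0.4   0.59  1.83  0.    0.72 -0.58] F [-0.6 -0.6 -1.1] w 0.023
d mm [-0.3  0.1 -0.2] w [ 0.0001 -0.0004  0.0002] dist 0 deg 0.0
```

Not touching yet, so I'll creep down 1–2 mm more.

Emit:
carry_out([
  {"dx":0,"dy":0,"dz":0.3,"wx":0,"wy":0,"wz":0,"fingers":10},
  {"dx":0,"dy":0,"dz":0.6,"wx":0,"wy":0,"wz":0,"fingers":10},
  {"dx":0,"dy":0,"dz":0.9,"wx":0,"wy":0,"wz":0,"fingers":10},
  {"dx":0,"dy":0,"dz":1.2,"wx":0,"wy":0,"wz":0,"fingers":10},
  {"dx":0,"dy":0,"dz":1.4,"wx":0,"wy":0,"wz":0,"fingers":10},
  {"dx":0,"dy":0,"dz":1.4,"wx":0,"wy":0,"wz":0,"fingers":10},
  {"dx":0,"dy":0,"dz":1.4,"wx":0,"wy":0,"wz":0,"fingers":10},
  {"dx":0,"dy":0,"dz":1.4,"wx":0,"wy":0,"wz":0,"fingers":10},
])

```text
time_s: 39.73
tcp_pos: [0.5329, -0.2128, 0.237]
orientation: [0.639, 0.769, 0.0, 0.0]
ft_force: [-1.3, -0.3, 5.9]
width: 0.0234
```

```bash
python3 plan.py
```

```text
t 39.73 grasp [ 0.533  -0.2127  0.082 ] jaw 10.51 tilt [0.0002 0.0002] q [-0.4   0.59  1.83  0.    0.72 -0.58] F [-1.3 -0.3  5.9] w 0.0234
```

Emit:
carry_out([
  {"dx":0,"dy":0,"dz":0,"wx":0,"wy":0,"wz":0,"fingers":30},
  {"dx":0,"dy":0,"dz":0,"wx":0,"wy":0,"wz":0,"fingers":36},
  {"dx":0,"dy":0,"dz":0,"wx":0,"wy":0,"wz":0,"fingers":45},
  {"dx":0,"dy":0,"dz":0,"wx":0,"wy":0,"wz":0,"fingers":52},
  {"dx":0,"dy":0,"dz":0,"wx":0,"wy":0,"wz":0,"fingers":52},
  {"dx":0,"dy":0,"dz":-2,"wx":0,"wy":0,"wz":0,"fingers":52},
  {"dx":0,"dy":0,"dz":-8,"wx":0,"wy":0,"wz":0,"fingers":52},
  {"dx":0,"dy":0,"dz":-18,"wx":0,"wy":0,"wz":0,"fingers":52},
])

```text
time_s: 40.4
tcp_pos: [0.5326, -0.2126, 0.2548]
orientation: [0.639, 0.769, -0.0, -0.001]
ft_force: [-0.5, -0.6, -0.3]
width: 0.0442
```

Emit:
carry_out([
  {"dx":0,"dy":0,"dz":-20,"wx":0,"wy":0,"wz":0,"fingers":52},
  {"dx":0,"dy":0,"dz":-45,"wx":0,"wy":0,"wz":0,"fingers":52},
  {"dx":0,"dy":0,"dz":-80,"wx":0,"wy":0,"wz":0,"fingers":52},
  {"dx":0,"dy":0,"dz":-115,"wx":0,"wy":0,"wz":0,"fingers":52},
  {"dx":0,"dy":-10,"dz":-150,"wx":0,"wy":0,"wz":0,"fingers":52},
  {"dx":0,"dy":-40,"dz":-170,"wx":0,"wy":0,"wz":0,"fingers":52},
  {"dx":0,"dy":-70,"dz":-180,"wx":0,"wy":0,"wz":0,"fingers":52},
  {"dx":0,"dy":-90,"dz":-180,"wx":0,"wy":0,"wz":0,"fingers":52},
])

```text
time_s: 41.07
tcp_pos: [0.4429, -0.2293, 0.4387]
orientation: [0.639, 0.769, 0.0, 0.002]
ft_force: [-0.3, 0.5, -0.3]
width: 0.0447
```

```bash
python3 plan.py; python3 wl.py w29; python3 -c "
from h import *
p=shot('scene');cv2.imwrite('pics/s2.png',cv2.resize(p['image'][100:300,60:400],None,fx=2,fy=2))
p=shot('top');cv2.imwrite('pics/t2.png',p['image'])"; python3 car.py scene
```

```text
t 41.07 grasp [ 0.4434 -0.2296  0.2837] jaw 10.53 tilt [ 0.003  -0.0019] q [-0.5   0.19  1.87 -0.    1.07 -0.69] F [-0.3  0.5 -0.3] w 0.0447
lip [array([ 563.2, -211.4]), array([208.2, 300.1]), np.float64(10.5)] carrier xy [0. 0.]
low [array([ 595., -103.]), array([56.4, 70.9]), np.float64(11.6)] carrier xy [ 51.  100.9]
low [array([ 630.6, -264.5]), array([ 55.2, 124.7]), np.float64(10.3)] carrier xy [ 56.7 -64.4]
top [array([ 615.8, -195.6]), array([ 56.4, 129.5]), np.float64(11.6)] carrier xy [54.6  6.1]
```

View pics/s2.png

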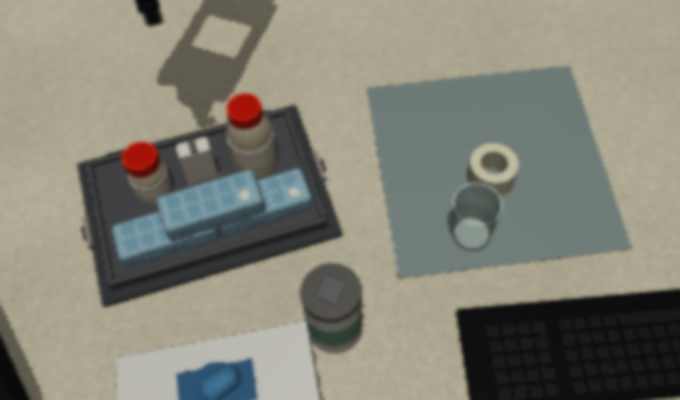

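View pics/w29.png

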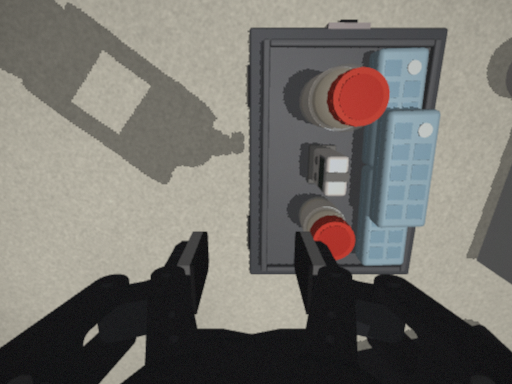

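View pics/t2.png

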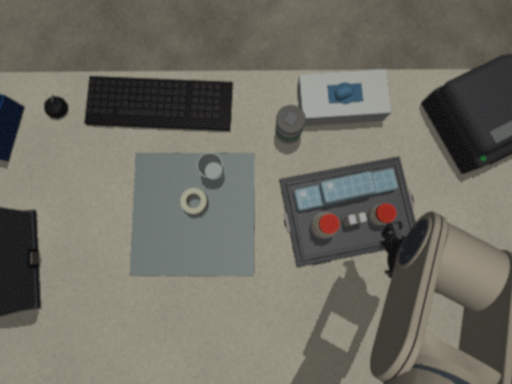

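```bash
python3 -c "
from h import *
print(state()['time_s'],job_done())"
```

```text
the job is handed in; nothing more can be done
41.2667 None
```

The carrier is packed and I handed the job in at 41.3 s, with the arm clear and touching nothing.

- **Cold wall:** I laid one loose pack end to end with the first, with about a 1 mm gap just before release. The other pack lies flat on top. In the last checks its centre was about 2 mm off the joint, which is about the accuracy of the cameras.
- **In front of the wall:** The large bottle stands before the first pack and the small bottle before the second. The logger stands upright between them, clear of both. I set the bottles down with light contact, roughly 5–10 N.
- **Last check:** The pictures show everything upright. The label roll, beaker and wipes tub look unmoved.

The highest contact force I read was about 25 N, when the top pack touched down; I eased off before releasing it. The scene and wrist cameras disagreed by up to about 5 mm in absolute position, so I used the wrist camera for placing. No check failed.

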